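# Pry the gear cover off the dough roller

## Robot

A 6-joint arm with a two-finger parallel gripper is mounted at the origin on the work surface. World frame = base frame: x ahead of the robot, y to its left, z up, the work surface at z = 0. Lengths are in m, angles in degrees, forces in N, time in s.
With the tool pointing down it reaches from about 0.375 to 0.9 m from the base axis. Payload 3.1 kg.
Tool frame: the origin (TCP) lies at the centre of the arm's flange, where the gripper is bolted on; the fingertips stand 182 mm ahead of it and the grasp point (between the pads) lies 164 mm ahead of it; x points along the fingers, z is the direction in which the jaws open and shut, and the axes are right-handed (so a half turn about x gives the same grasp; the last joint's range is limited). The gripper opens to 87 mm and grips with 3 to 60 N. Pads are 19 mm wide; open, the fingers measure 117 mm over their backs; the gripper's body (75 mm by 190 mm) begins 51 mm behind the grasp point.
Start: joints at [61.45, 30.224, 82.088, -0, 67.689, -10.227], TCP at [0.196, 0.593, 0.405] pointing down, gripper open.
Joint ranges: [-176.69, 176.69], [-43.24, 126.21], [12.49, 139.97], [-82, 262], [0, 151.66], [-163.58, 163.58]. Speed limits (degrees/s): [159.86, 159.86, 180, 180, 180, 180].

## Interface

Orientations are given as a 3x3 rotation matrix whose columns are the frame's x, y, z axes.
In Python, from rig import bot gives the robot as it stands.
- The arm moves only by the shell command python3 -m crank 'ROWS' [OPENING]. ROWS is JSON, a list of rows, each an object with "offset": the shift along the tool's x, y, z in m, a list of three; "spin": the turn about the tool's x in rad. A call has 1 to 12 rows; each row shifts and turns the commanded pose from where the row before left it, along the tool's axes as they then stand; what a row does not reach is not made up. A row lasts 1/10 s, in which the tool goes at most 50 mm and 8.59 degrees, less where a joint would pass 70% of its speed; a pose out of reach is approached as far as the arm can. A call is refused whole if a number of a shift passes 0.05 or a number of a turn 0.15, either way. A call with a gripper value outside its range is refused whole. OPENING is the finger opening in m, from 0 to 0.087, set as the call begins (- or left out, the last holds). The fingers move at their own pace and stop on an object; the grip force is fixed at half the most. Time passes only in rows, so rows that do not move let the fingers close. It gives the time, the measured TCP pose, the force and the opening at its end, in the units of the state.
- bot.read_state(): the state, without advancing time (a new reading comes with each control period).
- bot.capture(name): name is "scene" or "top"; returns a dict with "pixels" (420x560x3 uint8, blue, green, red), "depth" (420x560 float32, m along the optical axis (not along the pixel's ray), 0 where there is no reading), "K" (3x3 intrinsics, pixels), "world_to_cam" (4x4, takes a point from world to camera coordinates). Camera axes: x right, y up, looking along -z (the intrinsics and any distortion apply to the point x, -y, -z); pixel columns grow to the right and rows downward; lengths in m; the calibration is good to about 2 mm. A picture is of the moment at which its call begins.
- bot.hand_in(): hands the job in, once; it reports no verdict.
Trained networks look in a picture, given as the dict that the camera call returned (one of the last four; its "shot" number tells which), for a name from the list of things; names that differ only in an ending like _2 or _b are one class to them, and where a whole thing is asked for, a point or a joint stands for the part that bears it (a point fixed in the world has none). Each returns a list of dicts, best first, with "p" (0 to 1); they miss things now and then, are a little off and sometimes report something else, mostly with a low value. They report only what shows in the picture. A call takes as long as a camera call. They do not tell look-alikes from the thing itself.
- bot.regions_of(label, picture): "region" (420x560 bool, what is visible of it) and "extent" ([centre column, centre row, width, height] in pixels, round what is visible of it).
The state is a dict: "time_s": time; "joint_positions": joint angles; "qvel": joint speeds; "tau": joint torques, N m; "position": TCP position; "tcp_rot": TCP orientation; "force": force on the tool from outside, world axes, zero at the start; "moment": the same for the moment, N m; "opening": opening from 0.0 (shut) to 1.0 (fully open).
Only numpy, scipy, OpenCV 4.12 (cv2) and the standard library are available. Lean on these libraries where they do the work, as an engineer would, in place of code of your own. Each camera call takes 0.05 s, during which the arm holds its last target.

## Task

The gears of the dough roller need cleaning. Pry its snap-fit gear cover loose with the flat scraper at the notch in the cover's front edge (do not pull or touch the cover with the fingers while it is still clipped down), lay the scraper back flat on its wooden rest the way it lay, and then lift the loosened cover off and set it down gently, flat and right way up, inside the tray. Leave the bowl, the jar and the brush alone.

Things in the scene. Friction and masses are not known exactly. Their poses are not given: they have to be found in the camera images.
- machine: the dough roller, fixed: a grey drive box with a steel top plate 95 mm above the table, and behind it, from x = 70 mm on, two rollers between cheeks 150 mm high, 172 mm wide. Origin on the table under the clipped cover's centre; x points to the rollers (away from the robot, give or take its yaw), z up. The clipped cover lies on the plate with its axes parallel to these
- ledge (a point): middle of the front edge of the machine's steel plate, on its top, 74 mm in front of the machine's origin and 24 mm in front of the cover; axes as the machine. The blade can be levered on this edge. The plate is 130 mm wide; below the edge the box's front is plain and upright, with nothing in front of it
- clips (a point): midway between the two spring clips that hold the cover's front end down at its two long sides, 20 mm in front of the machine's origin. A blade lifting in the notch needs about 6 to 20 N; with its front edge 12 to 13 mm up the cover snaps free, and the clips then carry it, tilted front up by about 0.16 rad. The rear end is not clipped; it only stands against a 6 mm rib, and 17 mm ears stand beside its front corners, so the loosened cover lifts straight off
- cover_bar (a point): centre of the cover's grip bar (60 mm along x, 16 wide, 22 high; on top of the cover). The cover is a loose grey plastic cap, about 0.12 kg, 100 mm long (x), 80 wide (y; 92 over two side bumps), 13 high without the bar, hollow below: top plate 5, skirt 8 high and 4 thick. This point is 24 mm above its underside, 11 under the bar's top. Axes: x to the rear (rollers), z up
- cover_front (a point): middle of the top of the cover's front edge, 13 mm above its underside (108 mm above the table when clipped). Below it is the notch: a gap in the front skirt, 44 mm wide, 8 high, from the steel plate up to the top plate's underside, a pocket 22 mm deep in x, closed behind; two 3 mm ribs on top flank it. Once snapped free this point stays 16 to 18 mm higher
- scraper_grip (a point): the scraper, a loose flat tool of 0.13 kg: the point on its handle midway up, near its centre of mass. x points to the blade, z is the upper face (both faces are alike). Wooden handle 22 mm wide and 18 mm thick, from 67 mm behind this point to 38 mm ahead of it
- scraper_tip (a point): the middle of the scraper's blade end, 100 mm ahead of the grip point on the same line: the blade is steel, 24 mm wide, 3 mm thick, 62 mm long beyond the handle
- rest: the wooden rest of the scraper, fixed to the table, origin on the table. Two cross bars, 56 mm wide in y, tops 26 mm above the table, centred at x = -50 and x = 31 and 14 mm thick in x; between them a foot only 10 mm high, so the fingers fit. The scraper lies on it along its x axis, grip point over the origin, 35 mm above the table
- tray: cream plastic tray fixed to the table, open on top, 220 mm (x) by 170 mm (y), 45 mm high, walls and floor 5 mm thick; origin under its centre on the table
- bowl_mid (a point): bystander: red bowl, 130 mm across, 65 mm high; its centre
- jar_mid (a point): bystander: white jar with steel cap, 84 mm across, 120 mm high; its centre
- brush_mid (a point): bystander: white flour brush with black bristles, 170 x 45 x 50 mm; its centre
There are look-alikes about, which are no part of the job. What is shaped like the part that bears cover_bar but green or yellow is not meant.

How it is judged:
By the outcome, as a careful person would: the job done as asked, in the order asked, and still so for the second after the job is handed in, with the robot touching nothing.
It also fails if it takes over 67 s, if anything falls off the work surface, if the arm or the gripper's body presses on something with over 40 N, if the wrist force passes 120 N, or if a joint passes its speed limit or range.

## Working session

There is one attempt and no reset: what is moved stays moved. The work goes in short steps, Python scripts to look and compute and a shell command to move; the robot and the scene stay as the last step left them, time stands still between calls to the robot, and variables do not carry over. Pictures are saved under pics/ and viewed, and the job is handed in when it is done.

```bash
ls; mkdir -p pics
cat > h.py <<'E'
from rig import bot
import numpy as np, cv2
E
python3 - <<'E'
from h import *
s=bot.read_state(); print(s)
for n in("scene","top"):
    c=bot.capture(n); cv2.imwrite(f"pics/{n}0.png",c["pixels"]); np.savez(f"{n}0.npz",**{k:c[k] for k in("pixels","depth","K","world_to_cam")})
    print(n,c["K"],c["world_to_cam"],[k for k in c])
    for l in ["machine","cover_bar","scraper_grip","rest","tray"]:
        for r in bot.regions_of(l,c)[:3]: print(l,r["p"],r["extent"])
E
```

```text
pics
{'time_s': 0.0, 'joint_positions': array([ 6.14497717e+01,  3.02779858e+01,  8.21572891e+01, -1.37945618e-03,
        6.76891817e+01, -1.02275291e+01]), 'qvel': array([ 0.1052465 , -0.00577766, -0.0114782 , -0.04210883, -0.04875846,
       -0.01260469]), 'tau': array([-5.86665665e-04, -4.40046072e+01, -1.76592368e+01,  6.32880698e-02,
        5.80169039e-02, -1.37685188e-04]), 'position': array([0.19628651, 0.59300655, 0.40377671]), 'tcp_rot': array([[-1.01858143e-03, -9.49303702e-01,  3.14358781e-01],
       [-1.91868261e-03,  3.14360221e-01,  9.49301833e-01],
       [-9.99997641e-01,  3.63786491e-04, -2.14161399e-03]]), 'force': array([-0.21062926, -0.4814269 ,  0.2873486 ]), 'moment': array([-0.01089482,  0.00581764, -0.02449456]), 'opening': 1.0012190238633742}
scene [[459.94712952   0.         278.47947208]
 [  0.         459.94712952 199.54037074]
 [  0.           0.           1.        ]] [[ 0.08216593  0.99657636 -0.0091824  -0.16575444]
 [-0.79627919  0.07118685  0.60072614  0.40092813]
 [ 0.59932313 -0.04204747  0.79940215 -1.72045302]
 [ 0.          0.          0.    
[... 359 characters left out ...]
56.19751497   0.         280.80407014]
 [  0.         456.19751497 209.18623082]
 [  0.           0.           1.        ]] [[ 0.0215472  -0.99971523  0.01025606  0.11782451]
 [ 0.99245925  0.0226267   0.12046851 -0.59710488]
 [-0.12066626  0.00758297  0.99266417 -1.50609135]
 [ 0.          0.          0.          1.        ]] ['pixels', 'depth', 'K', 'world_to_cam', 'shot']
machine 0.92 [321.2, 181.2, 63.4, 80.0]
machine 0.3 [417.4, 236.6, 17.1, 48.0]
cover_bar 0.89 [285.5, 251.2, 30.0, 26.7]
cover_bar 0.8 [372.0, 250.2, 29.7, 33.9]
cover_bar 0.61 [329.0, 194.4, 29.8, 35.8]
scraper_grip 0.93 [415.3, 234.9, 19.8, 47.1]
rest 0.54 [413.5, 246.2, 23.2, 38.8]
tray 0.68 [221.6, 228.9, 60.9, 68.8]
```

View pics/scene0.png

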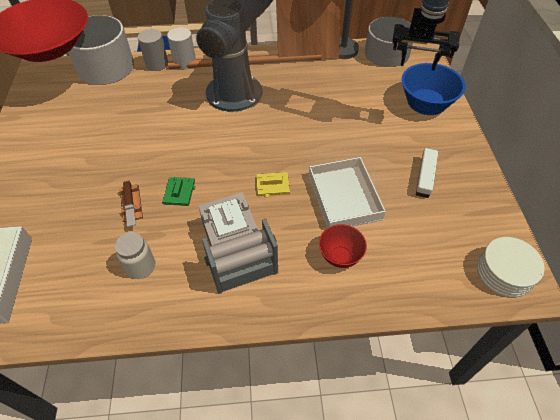

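View pics/top0.png

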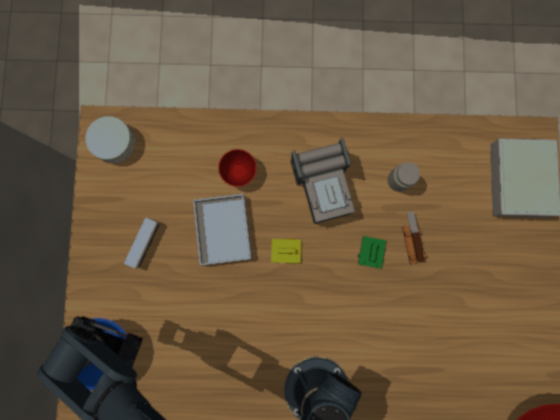

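The robot is at (320,390) in the top view. The machine with the grey cover is at (328,180), the scraper on its rest at (415,240), the tray at (222,230), and the green and yellow look-alikes at (373,252) and (286,250). Next I turn depth into world clouds.

```bash
cat >> h.py <<'E'
def cloud(c):
    d=c["depth"];K=c["K"];v,u=np.mgrid[:420,:560]
    P=np.stack([(u-K[0,2])*d/K[0,0],-(v-K[1,2])*d/K[1,1],-d],-1)
    T=np.linalg.inv(c["world_to_cam"]); W=P@T[:3,:3].T+T[:3,3]
    W[d==0]=np.nan
    return W
def load(n): return dict(np.load(n+".npz"))
def project(c,p):
    q=c["world_to_cam"][:3,:3]@np.asarray(p)+c["world_to_cam"][:3,3]
    K=c["K"];return K[0,0]*q[0]/-q[2]+K[0,2], K[1,1]*-q[1]/-q[2]+K[1,2]
def hmap(W,img,x0,x1,y0,y1,s,fn,zmin=-.02,zmax=.3):
    # top-down ortho rendering: up = +x, left=+y ; s px per m
    m=(W[...,0]>x0)&(W[...,0]<x1)&(W[...,1]>y0)&(W[...,1]<y1)
    P=W[m];C=img[m];o=np.argsort(P[:,2]);P=P[o];C=C[o]
    H=np.zeros((int((x1-x0)*s),int((y1-y0)*s),3),np.uint8)
    for p,q in zip(P,C):
        cv2.circle(H,(int((y1-p[1])*s),int((x1-p[0])*s)),3,[int(t) for t in q],-1)
    cv2.imwrite(fn,H)
E
python3 - <<'E'
from h import *
for n in("scene0","top0"):
    c=load(n);W=cloud(c);
    z=W[...,2]; m=(abs(z)<.02)&(W[...,0]>.3)&(W[...,0]<.9)&(abs(W[...,1])<.4)
    print(n,np.nanmedian(z[m]),np.nanstd(z[m]))
    pts={"scene0":{"scr":(128,200),"cov":(230,217),"tray":(345,192),"bowl":(343,247),"brush":(428,172),"jar":(133,255),"yellow":(274,185),"green":(180,192)},"top0":{"scr":(416,240),"cov":(330,196),"tray":(222,230),"bowl":(238,167),"jar":(405,177),"brush":(142,243),"yellow":(286,250),"green":(373,252)}}[n]
    for k,(u,v) in pts.items(): print(k,W[v,u].round(3))
c=load("top0")["pixels"]; d=load("scene0")["pixels"]
cv2.imwrite("pics/a1.png",cv2.resize(c[130:280,270:450],None,fx=4,fy=4,interpolation=2))
cv2.imwrite("pics/a2.png",cv2.resize(d[160:300,100:300],None,fx=4,fy=4,interpolation=2))
E
```

```text
scene0 0.0010859415749973067 0.003941593742869272
scr [ 0.512 -0.323  0.047]
cov [ 0.66  -0.016  0.132]
tray [0.509 0.331 0.007]
bowl [0.7   0.293 0.001]
brush [0.485 0.589 0.047]
jar [ 0.743 -0.266  0.114]
yellow [0.468 0.114 0.015]
green [ 0.468 -0.178  0.013]
top0 0.0010181629956815819 0.004675930586208014
scr [ 0.5   -0.323  0.046]
cov [ 0.628 -0.024  0.132]
tray [ 0.522  0.331 -0.002]
bowl [0.743 0.283 0.005]
jar [ 0.697 -0.266  0.125]
brush [0.469 0.588 0.05 ]
yellow [0.457 0.111 0.033]
green [ 0.457 -0.18   0.037]
```

View pics/a1.png

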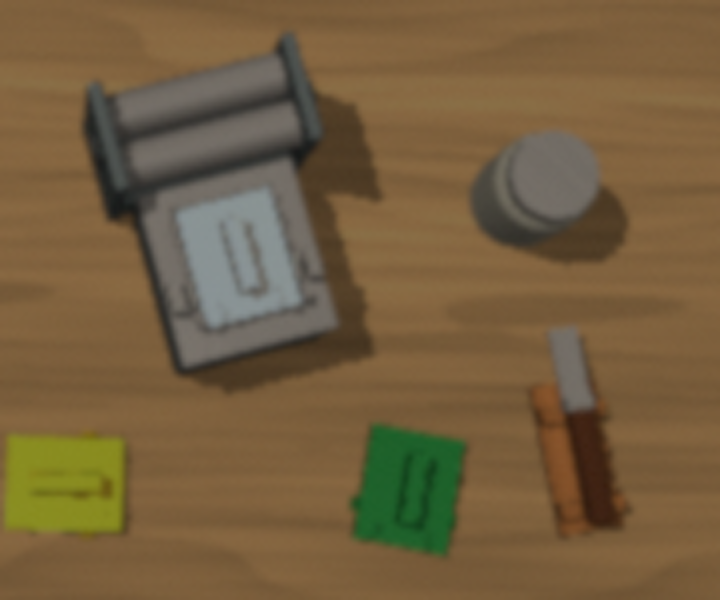

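View pics/a2.png

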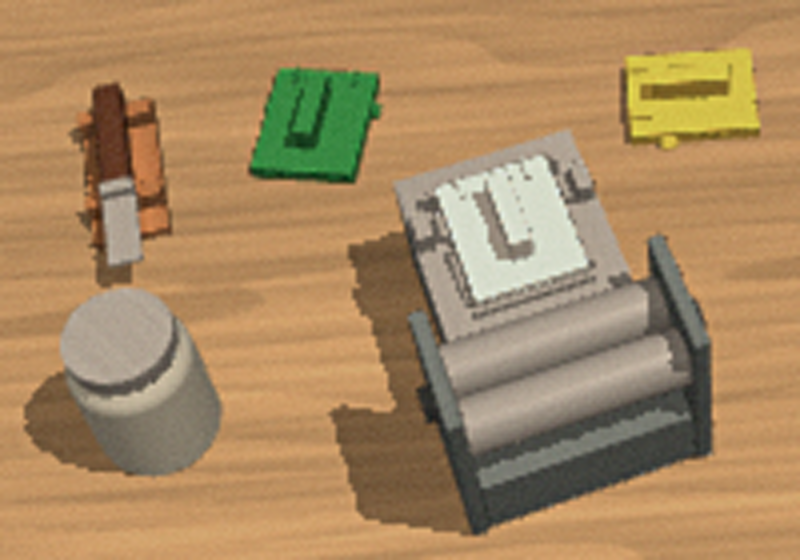

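```bash
cat >> h.py <<'E'
from scipy.optimize import minimize
from itertools import product
def box(x0,x1,y0,y1,z0,z1): return np.array(list(product((x0,x1),(y0,y1),(z0,z1))),float)
MODELS={
 "cover_bar":[box(-.05,.05,-.04,.04,.0,.013),box(-.03,.03,-.008,.008,.013,.035),],   # origin at underside centre
 "scraper_grip":[box(-.067,.038,-.011,.011,-.009,.009),box(.038,.1,-.012,.012,-.0015,.0015)],
 "tray":[box(-.11,.11,-.085,.085,0,.045)],
}
def render(c,boxes,x,y,z,yaw,S=4):
    cy,sy=np.cos(yaw),np.sin(yaw);R=np.array([[cy,-sy,0],[sy,cy,0],[0,0,1]])
    M=np.zeros((420*S,560*S),np.uint8)
    A=c["world_to_cam"];K=c["K"]
    for b in boxes:
        w=b@R.T+[x,y,z];q=w@A[:3,:3].T+A[:3,3]
        u=K[0,0]*q[:,0]/-q[:,2]+K[0,2];v=K[1,1]*q[:,1]/q[:,2]+K[1,2]
        p=np.stack([(u+.5)*S*16,(v+.5)*S*16],-1).round().astype(np.int32)
        cv2.fillConvexPoly(M,cv2.convexHull(p),255,shift=4)
    return cv2.resize(M,(560,420),interpolation=cv2.INTER_AREA)/255.
def fit(boxes,views,p0,z):
    def cost(p):
        t=0
        for c,m in views:
            r=render(c,boxes,p[0],p[1],z,p[2]); t+=1-np.minimum(r,m).sum()/np.maximum(r,m).sum()
        return t/len(views)
    best=None
    s=np.array([[0,0,0],[.01,0,0],[0,.01,0],[0,0,.1]])
    for k in range(3):
        r=minimize(cost,p0,method="Nelder-Mead",options=dict(initial_simplex=np.array(p0)+s/(2**k),xatol=1e-4,fatol=1e-5)); p0=r.x
    return r.x,r.fun
E
cat > f1.py <<'E'
from h import *
cs=[bot.capture(n) for n in("scene","top")]
near={"cover_bar":(.64,-.02),"scraper_grip":(.505,-.323),"tray":(.515,.331)}
init={"cover_bar":(.64,-.02,.2,.095),"scraper_grip":(.505,-.323,-.1,.035),"tray":(.515,.331,.1,0)}
for l,b in MODELS.items():
    V=[]
    for c in cs:
        u,v=project(c,[*near[l],.05])
        rs=[r for r in bot.regions_of(l,c)]
        rs=[r for r in rs if np.hypot(r["extent"][0]-u,r["extent"][1]-v)<20]
        if rs:
            V.append((c,rs[0]["region"].astype(float)))
            np.save(f"m_{l}_{len(V)}.npy",rs[0]["region"])
    print(l,len(V),[v[1].sum() for v in V])
    x0=init[l]
    for VV in [V]+[[v] for v in V]:
        p,f=fit(b,VV,x0[:3],x0[3]); print("  ",p.round(4),np.degrees(p[2]).round(2),round(f,3))
E
python3 f1.py
```

```text
cover_bar 2 [np.float64(955.0), np.float64(786.0)]
   [ 0.6382 -0.0237  0.2882] 16.51 0.063
   [ 0.6357 -0.0249  0.2785] 15.96 0.058
   [ 0.6396 -0.023   0.2865] 16.41 0.041
scraper_grip 2 [np.float64(327.0), np.float64(361.0)]
   [ 0.497  -0.325   0.1829] 10.48 0.192
   [ 0.4983 -0.3278  0.2077] 11.9 0.218
   [ 0.4969 -0.3242  0.1978] 11.34 0.123
tray 2 [np.float64(3778.0), np.float64(3321.0)]
   [0.5207 0.3275 0.1443] 8.27 0.049
   [0.5199 0.3263 0.142 ] 8.13 0.049
   [0.5221 0.3292 0.1415] 8.11 0.038
```

```bash
cat > f2.py <<'E'
from h import *
P={"cover_bar":(.638,-.0237,.095,.285),"scraper_grip":(.4975,-.3255,.035,.19),"tray":(.5207,.3275,0,.1425)}
out=[]
for i,n in enumerate(("scene0","top0")):
    c=load(n);u,v=project(c,[.5,-.325,.03]);u,v=int(u),int(v)
    im=c["pixels"];big=cv2.resize(im[v-35:v+35,u-30:u+30],None,fx=8,fy=8,interpolation=2)
    M=np.load(f"m_scraper_grip_{i+1}.npy").astype(np.uint8)
    r=(render(c,MODELS["scraper_grip"],*P["scraper_grip"])>.5).astype(np.uint8)
    b2=big.copy()
    for m,col in((M,(0,255,255)),(r,(255,0,0))):
        mm=cv2.resize(m[v-35:v+35,u-30:u+30],None,fx=8,fy=8,interpolation=0)
        cs,_=cv2.findContours(mm,0,2);cv2.drawContours(b2,cs,-1,col,1)
    out.append(np.hstack([b2]))
cv2.imwrite("pics/b1.png",cv2.resize(np.hstack(out),(800,467)))
E
python3 f2.py
```

```text
(no output)
```

View pics/b1.png

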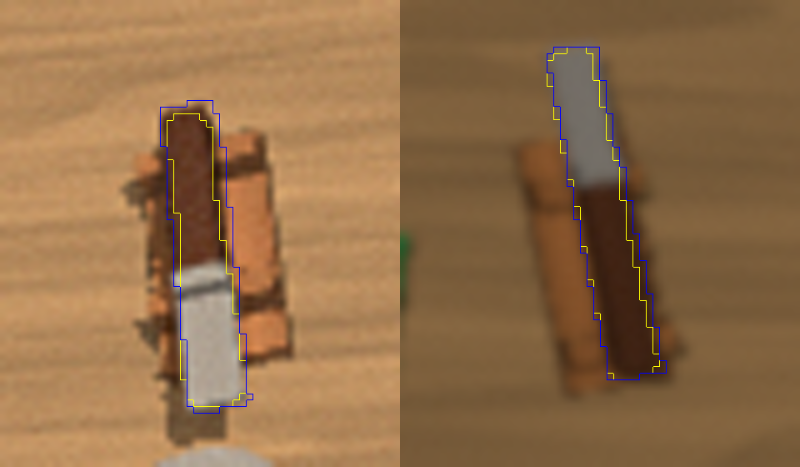

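```bash
cat > f3.py <<'E'
from h import *
def show(c,m,boxes,p,z,u,v,hw,fn):
    big=cv2.resize(c["pixels"][v-hw:v+hw,u-hw:u+hw],None,fx=8,fy=8,interpolation=2)
    r=(render(c,boxes,p[0],p[1],z,p[2])>.5)
    for mm,col in((m>.5,(0,255,255)),(r,(255,0,0))):
        k=cv2.resize(mm[v-hw:v+hw,u-hw:u+hw].astype(np.uint8),None,fx=8,fy=8,interpolation=0)
        cs,_=cv2.findContours(k,0,2);cv2.drawContours(big,cs,-1,col,1)
    return big
if __name__=="__main__":
    C=[load(n) for n in("scene0","top0")]
    V=[];
    for c in C:
        hsv=cv2.cvtColor(c["pixels"],cv2.COLOR_BGR2HSV).astype(int);h,s,v=hsv[...,0],hsv[...,1],hsv[...,2]
        near=render(c,[box(-.1,.12,-.03,.03,.0,.0)],.4975,-.3255,.035,.19)>.5
        u0,v0=project(c,[.5,-.325,.03])
        b,g,r=[c["pixels"][...,i].astype(int) for i in range(3)]
        print([c["pixels"][int(v0)+d,int(u0)].tolist() for d in(-12,-8,-4,0,4,8,12)])
        V.append((c,near,(u0,v0)))
    np.set_printoptions(linewidth=250)
    for c,n,(u0,v0) in V:
        h=cv2.cvtColor(c["pixels"],cv2.COLOR_BGR2HSV)
        u0,v0=int(u0),int(v0)
        print(h[v0-26:v0+26:2,u0-14:u0+16,1]);print(h[v0-26:v0+26:2,u0-14:u0+16,2])
E
python3 f3.py
```

```text
[[31, 51, 93], [35, 57, 99], [37, 55, 98], [37, 59, 100], [73, 90, 121], [78, 87, 95], [149, 165, 178]]
[[103, 110, 116], [59, 70, 86], [20, 35, 65], [20, 35, 64], [18, 32, 59], [18, 32, 57], [21, 40, 68]]
[[127 125 124 130 125 122 123 120 124 125 119 122 126 121 121 127 127 127 130 124 124 123 128 128 122 127 126 125 122 127]
 [128 127 124 127 124 124 126 123 124 127 128 125 123 127 123 125 128 125 127 124 120 125 123 122 123 124 123 121 128 123]
 [128 123 120 122 124 128 125 124 122 123 125 123 125 125 125 122 128 123 125 123 131 121 125 123 122 125 127 126 124 125]
 [128 126 121 123 127 130 126 125 122 128 129 130 126 130 129 125 121 125 128 124 121 128 120 129 124 124 128 127 125 125]
 [124 127 127 128 124 126 126 121 145 161 156 185 161 155 158 133 126 126 123 128 122 127 129 125 126 125 123 124 129 125]
 [120 126 126 127 128 126 126 124 149 176 171 166 163 148 177 169 127 124 120 117 127 135 138 127 124 125 121 125 130 125]
 [126 128 129 123 119 122 124 123 138 171 149 172 174 151 179 174 157 159 161 157 162 156 162 153 123 122 125 126 128 126]
 [125 123 125 123 144 153 156 162
[... 11201 characters left out ...]
121 125 122 119 107  79  55  57  61  62  63  61  69  94 111 119 120 125 129 129 129]
 [128 128 129 129 129 127 115  93  84 101 115 117 116 111  87  58  53  60  62  63  62  63  80 104 109 100 107 121 127 128]
 [128 127 128 128 129 128 123 100  79  92 110 117 118 111  94  67  55  59  62  63  61  60  63  74  84  95 105 120 128 129]
 [126 126 126 125 125 125 121 108  92  91  98 103 105 106 106  91  70  60  59  57  57  59  66  74  92 113 123 125 125 126]
 [124 123 123 121 121 121 121 115 100 105 114 120 122 118 112 104 101  96  94  92  92  92  91  95 102 115 121 121 122 122]
 [114 115 116 116 116 116 117 116 107 100 101 111 117 117 115 114 115 117 121 120 120 120 121 121 122 123 123 123 124 124]]
```

```bash
cat > f4.py <<'E'
from h import *
from f3 import show
C=[load(n) for n in("scene0","top0")]
V=[]
for c in C:
    s=cv2.cvtColor(c["pixels"],cv2.COLOR_BGR2HSV)[...,1].astype(float)
    near=render(c,[box(.02,.12,-.03,.03,0,0)],.4975,-.3255,.035,.19)>.5
    V.append((c,np.clip((130-s)/95,0,1)*near*(np.clip((130-s)/95,0,1)>.15)))
B=[MODELS["scraper_grip"][1]]
for VV in(V,V[:1],V[1:]): 
    p,f=fit(B,VV,(.4975,-.3255,.19),.035);print(p.round(4),np.degrees(p[2]).round(2),round(f,3))
p,_=fit(B,V,(.4975,-.3255,.19),.035)
ims=[]
for c,m in V:
    u,v=project(c,[.5,-.325,.03]);ims.append(show(c,m,MODELS["scraper_grip"],p,.035,int(u),int(v),32,""))
cv2.imwrite("pics/c1.png",cv2.resize(np.hstack(ims),(800,400)))
# cover: bright
V=[]
for c in C:
    hsv=cv2.cvtColor(c["pixels"],cv2.COLOR_BGR2HSV).astype(float)
    near=render(c,[box(-.06,.055,-.05,.05,0,.013)],.638,-.0237,.095,.285)>.5
    u,v=project(c,[.60,-.05,.108]);
    V.append((c,near))
    i=["scene","top"][len(V)-1]
ims=[cv2.resize(c["pixels"][int(v)-35:int(v)+35,int(u)-35:int(u)+35],None,fx=8,fy=8,interpolation=2) for c in C for u,v in [project(c,[.64,-.024,.1])]]
cv2.imwrite("pics/c2.png",cv2.resize(np.hstack(ims),(800,400)))
E
python3 f4.py
```

```text
[ 0.4949 -0.3278  0.1954] 11.19 0.204
[ 0.4958 -0.3276  0.1886] 10.81 0.224
[ 0.4932 -0.3289  0.2201] 12.61 0.153
```

View pics/c1.png

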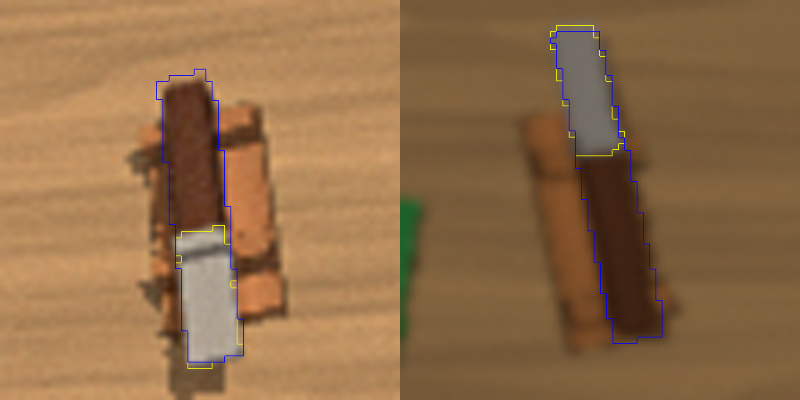

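View pics/c2.png

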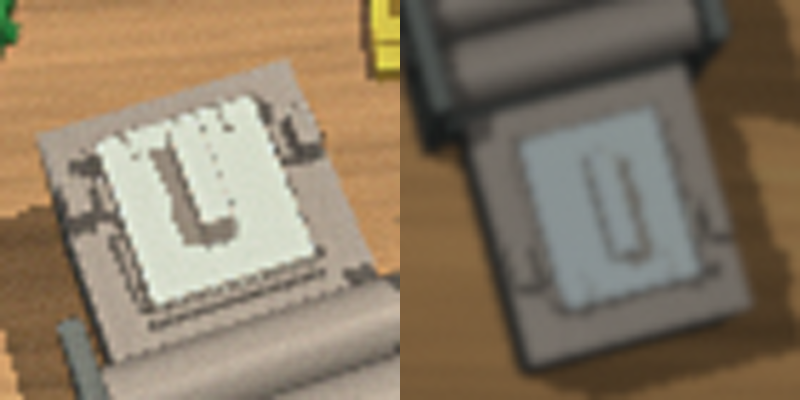

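```bash
cat > f5.py <<'E'
from h import *
from f3 import show
C=[load(n) for n in("scene0","top0")]
V=[]
B=[box(-.05,.05,-.04,.04,.013,.013)]
for c,t in zip(C,((190,235),(108,135))):
    b=c["pixels"][...,0].astype(float)
    near=render(c,[box(-.058,.058,-.05,.05,.013,.013)],.638,-.0237,.095,.286)>.5
    u,v=project(c,[.655,-.045,.1]);print(b[int(v)-6:int(v)+6:3,int(u)-3:int(u)+4].mean(), np.percentile(b[near],[5,20,50,80]))
    t=[(np.percentile(b[near],15)+np.percentile(b[near],75))/2]
    m=((b>t[0])&near).astype(np.uint8);cs,_=cv2.findContours(m,0,2);k=max(cs,key=cv2.contourArea)
    M=np.zeros_like(m);cv2.fillConvexPoly(M,cv2.convexHull(k),1)
    V.append((c,M.astype(float)))
for VV in(V,V[:1],V[1:]):
    p,f=fit(B,VV,(.638,-.0237,.286),.095);print(p.round(4),np.degrees(p[2]).round(2),round(f,3))
p,_=fit(B,V,(.638,-.0237,.286),.095)
ims=[]
for c,m in V:
    u,v=project(c,[.64,-.024,.1]);ims.append(show(c,m,B+[box(-.074,-.074,-.065,.065,0,0)],p,.095,int(u),int(v),32,""))
cv2.imwrite("pics/d1.png",cv2.resize(np.hstack(ims),(800,400)))
E
python3 f5.py
```

```text
193.17857142857142 [ 96. 131. 200. 205.]
137.57142857142858 [ 89. 100. 133. 147.]
[ 0.6387 -0.0243  0.2832] 16.22 0.055
[ 0.6382 -0.0256  0.2842] 16.28 0.043
[ 0.6394 -0.0229  0.2799] 16.04 0.043
```

View pics/d1.png

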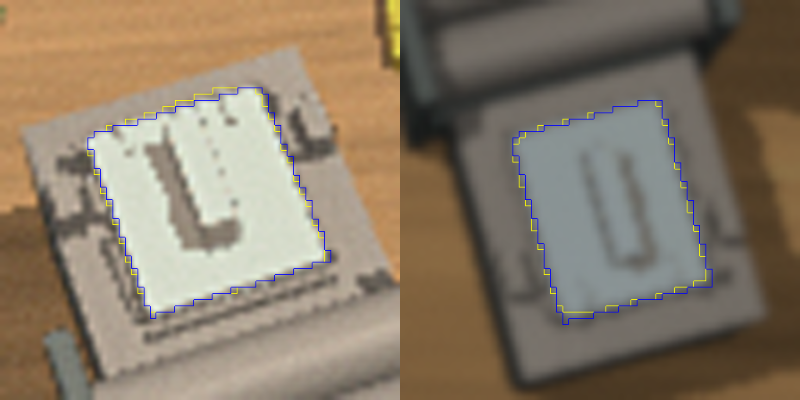

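```bash
cat > to.py <<'E'
import sys
from h import *
# usage: to.py x y z yawdeg : grasp-point target, scraper-axis yaw; prints offsets in tool frame
x,y,z,yaw=map(float,sys.argv[1:5])
s=bot.read_state();R=s["tcp_rot"];g=s["position"]+.164*R[:,0]
a=np.degrees(np.arctan2(R[1,2],R[0,2])); dy=(yaw+90-a+180)%360-180
if len(sys.argv)>5: dy=(dy+90)%180-90
t=np.radians(-dy); 
cx=np.array([[1,0,0],[0,np.cos(t),-np.sin(t)],[0,np.sin(t),np.cos(t)]])
d=np.array([x,y,z])-g
print("t",round(s["time_s"],2),"grasp",g.round(4),"yaw",round(a-90,2),"tilt",R[:2,0].round(4),"spin",t.round(4),"open",round(s["opening"]*87,1))
print("offset now",(R.T@d).round(4),"after spin",((R@cx).T@d).round(4),"F",s["force"].round(2),"M",s["moment"].round(2),"q",s["joint_positions"].round(1))
E
python3 -m crank '[{"offset":[0,0,0],"spin":-0.128},{"offset":[0,0,0],"spin":-0.128},{"offset":[0,0,0],"spin":-0.128},{"offset":[0,0,0],"spin":-0.128},{"offset":[0,-0.0128,-0.0444],"spin":0},{"offset":[0,-0.0128,-0.0444],"spin":0},{"offset":[0,-0.0128,-0.0444],"spin":0},{"offset":[0,-0.0128,-0.0444],"spin":0},{"offset":[0,-0.0128,-0.0444],"spin":0},{"offset":[0,-0.0128,-0.0444],"spin":0}]' 0.087; python3 to.py .4955 -.327 .12 11.3
```

```text
time_s: 2.0
position: [0.3232, 0.3449, 0.405]
tcp_rot: [[0.001, -0.981, -0.192], [0.0, -0.192, 0.981], [-1.0, -0.001, 0.0]]
force: [1.5, -0.0, 0.7]
opening: 1.0
t 2.0 grasp [0.3234 0.345  0.241 ] yaw 11.04 tilt [0.0009 0.0005] spin -0.0045 open 87.0
offset now [ 0.1209 -0.0401 -0.6925] after spin [ 0.1209 -0.037  -0.6927] F [ 1.47 -0.05  0.66] M [ 0.04 -0.03  0.01] q [ 33.3  18.5 103.3  -0.   58.1 -67.8]
```

```bash
python3 -m crank '[{"offset":[0,-0.02,-0.045],"spin":0},{"offset":[0,-0.02,-0.045],"spin":0},{"offset":[0,-0.02,-0.045],"spin":0},{"offset":[0,-0.02,-0.045],"spin":0},{"offset":[0,0,-0.049],"spin":0},{"offset":[0,0,-0.049],"spin":0},{"offset":[0,0,-0.049],"spin":0},{"offset":[0,0,-0.049],"spin":0},{"offset":[0,0,-0.049],"spin":0},{"offset":[0,0,-0.049],"spin":0},{"offset":[0,0,-0.049],"spin":0},{"offset":[0,0,-0.049],"spin":0}]'
python3 -m crank '[{"offset":[0.02,0.015,-0.04],"spin":0},{"offset":[0.02,0.015,-0.04],"spin":0},{"offset":[0.02,0.013,-0.04],"spin":-0.004},{"offset":[0,0,0],"spin":0},{"offset":[0,0,0],"spin":0}]' ; python3 to.py .4955 -.327 .12 11.3
```

```text
time_s: 3.2
position: [0.5105, -0.2019, 0.405]
tcp_rot: [[0.001, -0.982, -0.19], [-0.0, -0.19, 0.982], [-1.0, -0.001, -0.0]]
force: [0.9, -0.1, 0.7]
opening: 0.998
time_s: 3.7
position: [0.4908, -0.3266, 0.344]
tcp_rot: [[-0.001, -0.981, -0.193], [0.002, -0.193, 0.981], [-1.0, 0.001, 0.002]]
force: [-0.5, -0.0, 0.3]
opening: 0.996
t 3.7 grasp [ 0.4906 -0.3264  0.18  ] yaw 11.1 tilt [-0.001   0.0016] spin -0.0035 open 86.6
offset now [ 0.06   -0.0047 -0.0017] after spin [ 0.06   -0.0047 -0.0017] F [-0.47 -0.04  0.26] M [0.04 0.01 0.01] q [ -44.5   31.8   90.7    0.    57.6 -145.6]
```

```bash
python3 -m crank '[{"offset":[0.03,-0.0047,-0.0017],"spin":-0.0035},{"offset":[0.03,0,0],"spin":0},{"offset":[0.03,0,0],"spin":0},{"offset":[0.025,0,0],"spin":0},{"offset":[0.02,0,0],"spin":0},{"offset":[0.01,0,0],"spin":0},{"offset":[0,0,0],"spin":0},{"offset":[0,0,0],"spin":0}]'; python3 to.py .4955 -.327 .035 11.3
python3 - <<'E'
from h import *
for n in ("scene","top"):
    c=bot.capture(n);u,v=map(int,project(c,[.5,-.325,.05]))
    cv2.imwrite(f"pics/e_{n}.png",cv2.resize(c["pixels"][v-50:v+50,u-60:u+60],None,fx=5,fy=5,interpolation=2))
E
```

```text
time_s: 4.5
position: [0.4968, -0.3261, 0.2008]
tcp_rot: [[0.001, -0.98, -0.199], [-0.001, -0.199, 0.98], [-1.0, -0.001, -0.001]]
force: [0.0, -0.1, -0.3]
opening: 1.001
t 4.5 grasp [ 0.497  -0.3263  0.0368] yaw 11.5 tilt [ 0.0012 -0.0011] spin 0.0034 open 87.1
offset now [ 0.0018  0.0016 -0.0004] after spin [ 0.0018  0.0016 -0.0004] F [ 0.03 -0.12 -0.26] M [0.07 0.09 0.01] q [ -44.    44.4   94.4    0.    41.1 -145.5]
```

View pics/e_scene.png

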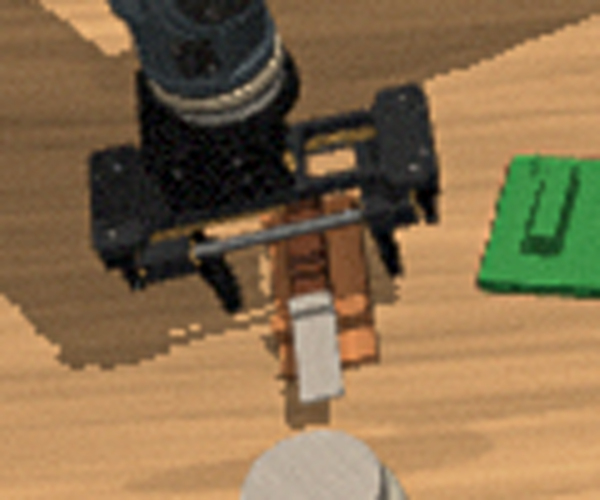

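The open fingers straddle the handle; the blade is at about (315,350) in the crop. Closing now.

```bash
python3 -m crank '[{"offset":[0.0018,0,0],"spin":0},{"offset":[0,0,0],"spin":0},{"offset":[0,0,0],"spin":0}]'; python3 to.py .4955 -.327 .035 11.3
python3 -m crank '[{"offset":[0,0,0],"spin":0},{"offset":[0,0,0],"spin":0},{"offset":[0,0,0],"spin":0},{"offset":[0,0,0],"spin":0},{"offset":[0,0,0],"spin":0},{"offset":[0,0,0],"spin":0},{"offset":[0,0,0],"spin":0},{"offset":[0,0,0],"spin":0}]' 0; python3 to.py .4955 -.327 .035 11.3
```

```text
time_s: 4.9
position: [0.4962, -0.3266, 0.1983]
tcp_rot: [[0.0, -0.98, -0.198], [-0.0, -0.198, 0.98], [-1.0, -0.0, -0.0]]
force: [0.5, 0.6, -0.1]
opening: 1.001
t 4.9 grasp [ 0.4962 -0.3266  0.0343] yaw 11.43 tilt [ 0.0004 -0.0004] spin 0.0023 open 87.1
offset now [-0.0007  0.0008 -0.0002] after spin [-0.0007  0.0008 -0.0002] F [ 0.53  0.58 -0.13] M [ 0.09  0.01 -0.02] q [ -44.1   44.7   94.4    0.    40.9 -145.6]
time_s: 5.7
position: [0.4962, -0.3265, 0.1979]
tcp_rot: [[-0.0, -0.98, -0.198], [0.0, -0.198, 0.98], [-1.0, 0.0, 0.0]]
force: [0.3, 1.2, 0.5]
opening: 0.351
t 5.7 grasp [ 0.4961 -0.3265  0.0339] yaw 11.44 tilt [-0.  0.] spin 0.0025 open 30.6
offset now [-0.0011  0.0007 -0.0004] after spin [-0.0011  0.0007 -0.0004] F [0.34 1.16 0.46] M [0.06 0.   0.01] q [ -44.1   44.7   94.5   -0.    40.8 -145.6]
```

```bash
python3 -m crank '[{"offset":[0,0,0],"spin":0},{"offset":[0,0,0],"spin":0},{"offset":[0,0,0],"spin":0},{"offset":[0,0,0],"spin":0}]'; python3 to.py .4955 -.327 .035 11.3
```

```text
time_s: 6.1
position: [0.4961, -0.3264, 0.198]
tcp_rot: [[-0.0, -0.98, -0.198], [0.0, -0.198, 0.98], [-1.0, 0.0, 0.0]]
force: [-0.1, -0.5, -0.1]
opening: 0.247
t 6.1 grasp [ 0.4961 -0.3264  0.034 ] yaw 11.44 tilt [-0.0001  0.0001] spin 0.0024 open 21.4
offset now [-0.001   0.0007 -0.0005] after spin [-0.001   0.0007 -0.0005] F [-0.07 -0.54 -0.12] M [ 0.16  0.03 -0.04] q [ -44.1   44.7   94.5    0.    40.9 -145.6]
```

```bash
python3 -m crank '[{"offset":[0,0,0],"spin":0},{"offset":[-0.01,0,0],"spin":0},{"offset":[-0.02,0,0],"spin":0},{"offset":[-0.03,0,0],"spin":0},{"offset":[-0.03,0,0],"spin":0},{"offset":[-0.03,0,0],"spin":0},{"offset":[0,0,0],"spin":0}]'; python3 to.py .4563 -.0773 .16 16.2
```

```text
time_s: 6.8
position: [0.4973, -0.3274, 0.3228]
tcp_rot: [[0.007, -0.98, -0.199], [-0.007, -0.199, 0.98], [-1.0, -0.006, -0.008]]
force: [-0.5, 0.3, -1.6]
opening: 0.248
t 6.8 grasp [ 0.4984 -0.3286  0.1588] yaw 11.46 tilt [ 0.0071 -0.007 ] spin -0.0828 open 21.5
offset now [-0.0032 -0.0086  0.2546] after spin [-0.0032 -0.0297  0.253 ] F [-0.47  0.3  -1.6 ] M [ 0.01 -0.    0.04] q [ -44.1   33.8   91.    -0.    54.7 -145.6]
```

Run:
```python
from h import *
c=bot.capture("scene");u,v=map(int,project(c,[.5,-.325,.15]))
cv2.imwrite("pics/g1.png",cv2.resize(c["pixels"][v-50:v+50,u-60:u+60],None,fx=5,fy=5,interpolation=2))
```

```text
(no output)
```

View pics/g1.png

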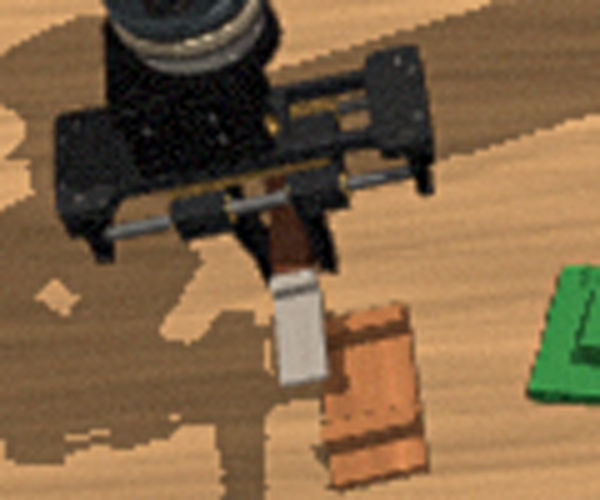

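The scraper is in the jaws, its blade at (300,330) and level. Moving in front of the machine.

```bash
python3 -m crank '[{"offset":[0,0,0.02],"spin":-0.02},{"offset":[0,-0.004,0.035],"spin":-0.02},{"offset":[0,-0.004,0.035],"spin":-0.02},{"offset":[0,-0.004,0.035],"spin":-0.02},{"offset":[0,-0.005,0.035],"spin":0},{"offset":[0,-0.005,0.035],"spin":0},{"offset":[0,-0.005,0.035],"spin":0},{"offset":[0,0,0.02],"spin":0},{"offset":[0,0,0],"spin":0},{"offset":[0,0,0],"spin":0},{"offset":[0,0,0],"spin":0}]'; python3 to.py .4563 -.0773 .11 16.2
cat > sc.py <<'E'
from h import *
from f3 import show
import sys
# scraper pose in hand: predicted from the gripper vs image blade
C=[bot.capture(n) for n in("scene","top")]
s=bot.read_state();R=s["tcp_rot"];g=s["position"]+.164*R[:,0];yaw=np.arctan2(R[1,2],R[0,2])-np.pi/2
V=[]
z=g[2]+.001
for c in C:
    sa=cv2.cvtColor(c["pixels"],cv2.COLOR_BGR2HSV)[...,1].astype(float)
    near=render(c,[box(.03,.12,-.03,.03,0,0)],g[0],g[1],z,yaw)>.5
    m=np.clip((125-sa)/85,0,1)*near; m[m<.2]=0
    V.append((c,m))
B=[MODELS["scraper_grip"][1]]
print("g",g.round(4),np.degrees(yaw).round(2))
for VV in(V,V[:1],V[1:]):
    p,f=fit(B,VV,(g[0],g[1],yaw),z);d=p[:2]-g[:2]
    print(p.round(4),np.degrees(p[2]).round(2),round(f,3),"along",(d@[np.cos(yaw),np.sin(yaw)]).round(4),"lat",(d@[-np.sin(yaw),np.cos(yaw)]).round(4))
ims=[]
for c,m in V:
    u,v=map(int,project(c,[*(g[:2]+.06*np.array([np.cos(yaw),np.sin(yaw)])),z]));ims.append(show(c,m,MODELS["scraper_grip"],(g[0],g[1],yaw),z,u,v,32,""))
cv2.imwrite(sys.argv[1],cv2.resize(np.hstack(ims),(800,400)))
E
python3 sc.py pics/h1.png
```

```text
time_s: 7.95
position: [0.4594, -0.0787, 0.3177]
tcp_rot: [[0.0, -0.961, -0.275], [-0.001, -0.275, 0.961], [-1.0, -0.0, -0.001]]
force: [0.4, -0.1, -1.2]
opening: 0.248
t 7.95 grasp [ 0.4595 -0.0788  0.1537] yaw 15.99 tilt [ 0.0005 -0.0005] spin -0.0037 open 21.6
offset now [0.0437 0.0026 0.0023] after spin [0.0437 0.0026 0.0023] F [ 0.43 -0.09 -1.18] M [0.09 0.03 0.01] q [ -23.5   26.3  109.4   -0.    44.2 -129.5]
g [ 0.4594 -0.0789  0.1538] 15.95
[ 0.4583 -0.0806  0.2767] 15.85 0.34 along -0.0015 lat -0.0013
[ 0.4585 -0.081   0.2811] 16.11 0.111 along -0.0014 lat -0.0017
[ 0.4621 -0.0819  0.3137] 17.97 0.561 along 0.0018 lat -0.0036
```

View pics/h1.png

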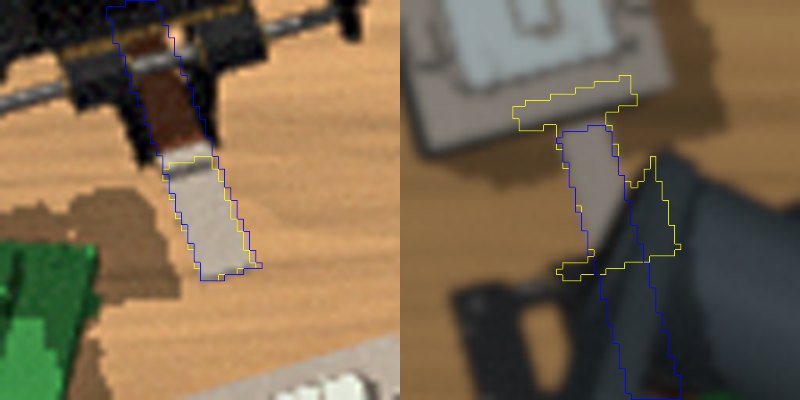

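```bash
python3 -m crank '[{"offset":[0.02,0.0026,0.0023],"spin":-0.0037},{"offset":[0.02,0,0],"spin":0},{"offset":[0.012,0,0],"spin":0},{"offset":[0.0037,0,0],"spin":0},{"offset":[0,0,0],"spin":0},{"offset":[0,0,0],"spin":0},{"offset":[0,0,0],"spin":0},{"offset":[0,0,0],"spin":0}]'; python3 to.py .512 -.0611 .098 16.2;python3 to.py .512 -.0611 .098 16.2
```

```text
time_s: 8.85
position: [0.4559, -0.0764, 0.2628]
tcp_rot: [[0.001, -0.96, -0.28], [-0.001, -0.28, 0.96], [-1.0, -0.001, -0.001]]
force: [1.3, -0.9, -0.6]
opening: 0.249
t 8.85 grasp [ 0.4561 -0.0764  0.0988] yaw 16.24 tilt [ 0.0013 -0.0006] spin 0.0007 open 21.6
offset now [ 0.0009 -0.0579 -0.0009] after spin [ 0.0009 -0.0579 -0.0008] F [ 1.33 -0.87 -0.6 ] M [ 0.06  0.03 -0.04] q [ -23.4   32.3  112.2   -0.    35.4 -129.6]
t 8.85 grasp [ 0.4561 -0.0764  0.0988] yaw 16.24 tilt [ 0.0013 -0.0006] spin 0.0007 open 21.6
offset now [ 0.0009 -0.0579 -0.0009] after spin [ 0.0009 -0.0579 -0.0008] F [ 1.33 -0.87 -0.6 ] M [ 0.06  0.03 -0.04] q [ -23.4   32.3  112.2   -0.    35.4 -129.6]
```

Run:
```python
from h import *
c=bot.capture("scene");u,v=map(int,project(c,[.58,-.04,.1]))
cv2.imwrite("pics/h2.png",cv2.resize(c["pixels"][v-40:v+40,u-50:u+50],None,fx=7,fy=7,interpolation=2))
```

```text
(no output)
```

View pics/h2.png

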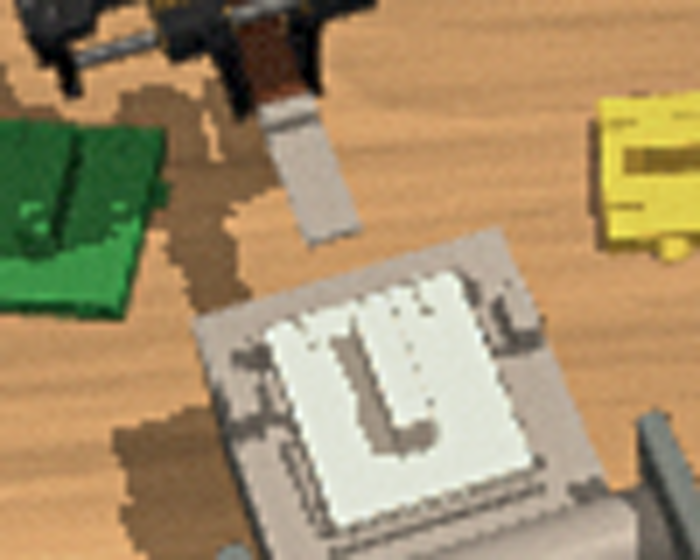

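```bash
python3 -m crank '[{"offset":[0.0005,-0.009,0],"spin":0},{"offset":[0,-0.009,0],"spin":0},{"offset":[0,-0.009,0],"spin":0},{"offset":[0,-0.006,0],"spin":0},{"offset":[0,-0.003,0],"spin":0},{"offset":[0,-0.003,0],"spin":0},{"offset":[0,-0.003,0],"spin":0},{"offset":[0,0,0],"spin":0},{"offset":[0,0,0],"spin":0}]'; python3 to.py .512 -.0611 .098 16.2
```

```text
time_s: 9.8
position: [0.4959, -0.0645, 0.2617]
tcp_rot: [[-0.0, -0.96, -0.28], [0.0, -0.28, 0.96], [-1.0, 0.0, 0.0]]
force: [1.0, 0.3, -1.1]
opening: 0.243
t 9.8 grasp [ 0.4958 -0.0645  0.0977] yaw 16.23 tilt [-0.0004  0.0001] spin 0.0006 open 21.2
offset now [-0.0003 -0.0165 -0.0013] after spin [-0.0003 -0.0165 -0.0013] F [ 0.98  0.3  -1.13] M [0.07 0.06 0.  ] q [ -20.2   34.1  106.9   -0.    39.  -126.5]
```

Run:
```python
from h import *
c=bot.capture("scene");u,v=map(int,project(c,[.58,-.04,.1]))
cv2.imwrite("pics/h3.png",cv2.resize(c["pixels"][v-40:v+40,u-50:u+50],None,fx=7,fy=7,interpolation=2))
```

```text
(no output)
```

View pics/h3.png

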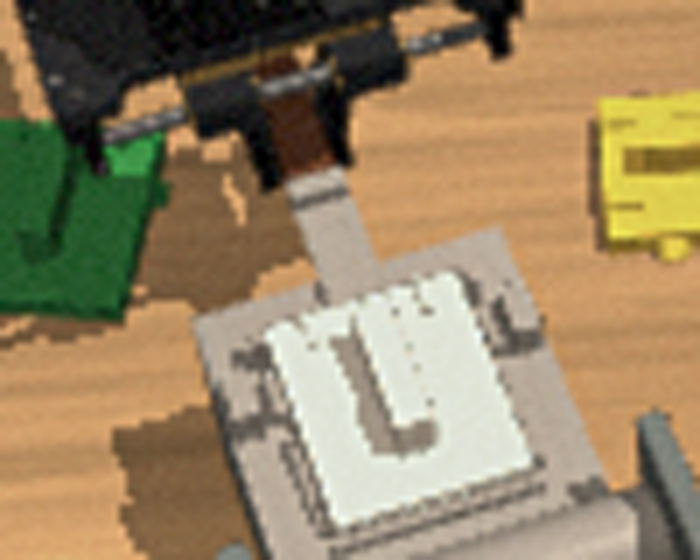

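```bash
python3 -m crank '[{"offset":[0,-0.003,-0.0005],"spin":0},{"offset":[0,-0.003,-0.0005],"spin":0},{"offset":[0,-0.003,0],"spin":0},{"offset":[0,0,0],"spin":0}]'; python3 to.py .512 -.0611 .098 16.2
python3 -m crank '[{"offset":[0,-0.003,0],"spin":0},{"offset":[0,-0.003,0],"spin":0},{"offset":[0,-0.002,0],"spin":0},{"offset":[0,0,0],"spin":0},{"offset":[0,0,0],"spin":0}]'; python3 to.py .512 -.0611 .098 16.2
```

```text
time_s: 10.25
position: [0.5055, -0.063, 0.2618]
tcp_rot: [[0.001, -0.96, -0.28], [-0.0, -0.28, 0.96], [-1.0, -0.001, -0.001]]
force: [-1.4, -0.3, -2.0]
opening: 0.251
t 10.25 grasp [ 0.5057 -0.063   0.0978] yaw 16.25 tilt [ 0.001  -0.0003] spin 0.0009 open 21.8
offset now [-0.0002 -0.0066  0.0001] after spin [-0.0002 -0.0066  0.0001] F [-1.41 -0.33 -2.  ] M [ 0.06  0.02 -0.01] q [ -19.7   34.5  105.6    0.    39.9 -125.9]
time_s: 10.75
position: [0.5126, -0.0607, 0.2617]
tcp_rot: [[-0.0, -0.96, -0.28], [0.0, -0.28, 0.96], [-1.0, 0.0, 0.0]]
force: [-0.3, 0.3, -0.9]
opening: 0.254
t 10.75 grasp [ 0.5126 -0.0607  0.0977] yaw 16.25 tilt [-0.0002  0.    ] spin 0.0008 open 22.1
offset now [-0.0003  0.0007 -0.0003] after spin [-0.0003  0.0007 -0.0003] F [-0.28  0.35 -0.9 ] M [0.07 0.05 0.01] q [ -19.2   34.9  104.6   -0.    40.6 -125.4]
```

Run:
```python
from h import *
c=bot.capture("scene");u,v=map(int,project(c,[.58,-.04,.1]))
cv2.imwrite("pics/h4.png",cv2.resize(c["pixels"][v-40:v+40,u-50:u+50],None,fx=7,fy=7,interpolation=2))
```

```text
(no output)
```

View pics/h4.png

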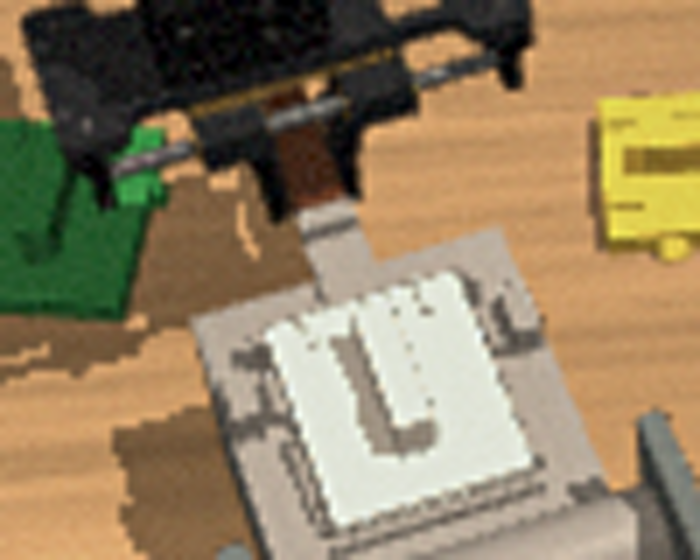

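```bash
python3 -m crank '[{"offset":[0.0015,0,0],"spin":0},{"offset":[0.0015,0,0],"spin":0},{"offset":[0.002,0,0],"spin":0},{"offset":[0.002,0,0],"spin":0},{"offset":[0,0,0],"spin":0}]'; python3 to.py .512 -.0611 .098 16.2
python3 -m crank '[{"offset":[0.002,-0.0003,0],"spin":0},{"offset":[0.002,-0.0003,0],"spin":0},{"offset":[0,0,0],"spin":0}]'; python3 to.py .512 -.0611 .098 16.2
```

```text
time_s: 11.3
position: [0.5127, -0.0608, 0.2548]
tcp_rot: [[0.001, -0.96, -0.279], [-0.0, -0.279, 0.96], [-1.0, -0.001, -0.0]]
force: [-1.1, -1.1, 3.5]
opening: 0.247
t 11.3 grasp [ 0.5128 -0.0609  0.0908] yaw 16.23 tilt [ 0.0006 -0.0002] spin 0.0005 open 21.5
offset now [-0.0072  0.0009  0.    ] after spin [-0.0072  0.0009  0.    ] F [-1.07 -1.11  3.49] M [ 0.09 -0.05 -0.02] q [ -19.2   35.6  104.8   -0.    39.6 -125.4]
time_s: 11.6
position: [0.5133, -0.0607, 0.2509]
tcp_rot: [[0.0, -0.96, -0.28], [-0.0, -0.28, 0.96], [-1.0, 0.0, -0.0]]
force: [-2.3, -0.5, 6.1]
opening: 0.246
t 11.6 grasp [ 0.5133 -0.0607  0.0869] yaw 16.24 tilt [ 0.0001 -0.0003] spin 0.0007 open 21.4
offset now [-0.0111  0.0013 -0.    ] after spin [-0.0111  0.0013 -0.    ] F [-2.3  -0.53  6.12] M [-0.05  0.13 -0.07] q [ -19.1   36.   104.8   -0.    39.2 -125.4]
```

Lever force is building as expected (7 N). Continuing.

```bash
python3 -m crank '[{"offset":[0.002,-0.0003,0],"spin":0},{"offset":[0.002,-0.0003,0],"spin":0},{"offset":[0,0,0],"spin":0}]'; python3 to.py .512 -.0611 .098 16.2
python3 - <<'E'
from h import *
c=bot.capture("scene");u,v=map(int,project(c,[.58,-.04,.1]))
cv2.imwrite("pics/h5.png",cv2.resize(c["pixels"][v-40:v+40,u-50:u+50],None,fx=7,fy=7,interpolation=2))
E
```

```text
time_s: 11.9
position: [0.5138, -0.0605, 0.2474]
tcp_rot: [[0.0, -0.96, -0.28], [-0.0, -0.28, 0.96], [-1.0, -0.0, -0.001]]
force: [-1.6, -0.4, 8.7]
opening: 0.248
t 11.9 grasp [ 0.5139 -0.0606  0.0834] yaw 16.25 tilt [ 0.0004 -0.0004] spin 0.0008 open 21.6
offset now [-0.0146  0.002  -0.    ] after spin [-0.0146  0.002  -0.    ] F [-1.64 -0.39  8.72] M [ 0.01  0.18 -0.03] q [ -19.1   36.4  104.8   -0.    38.7 -125.3]
```

View pics/h5.png

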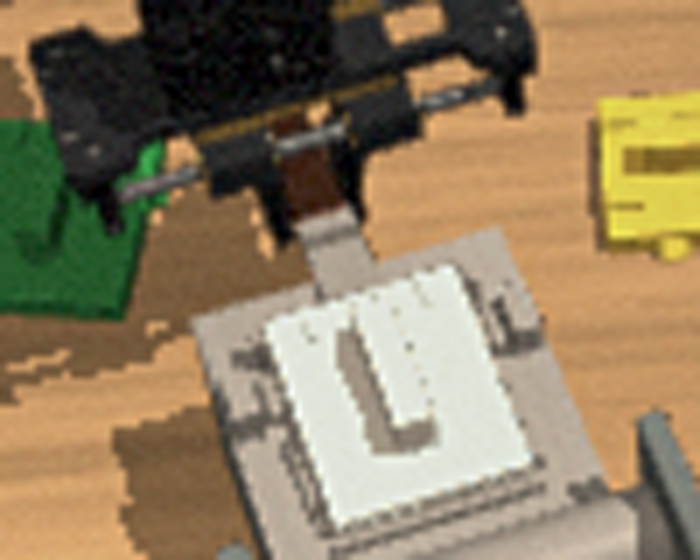

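```bash
python3 -m crank '[{"offset":[0.002,-0.0004,0],"spin":0},{"offset":[0.002,-0.0004,0],"spin":0},{"offset":[0,0,0],"spin":0}]'; python3 to.py .512 -.0611 .098 16.2
python3 -m crank '[{"offset":[0.002,-0.0004,0],"spin":0},{"offset":[0.002,-0.0004,0],"spin":0},{"offset":[0,0,0],"spin":0}]'; python3 to.py .512 -.0611 .098 16.2
python3 - <<'E'
from h import *
c=bot.capture("scene");u,v=map(int,project(c,[.58,-.04,.1]))
cv2.imwrite("pics/h6.png",cv2.resize(c["pixels"][v-40:v+40,u-50:u+50],None,fx=7,fy=7,interpolation=2))
E
```

```text
time_s: 12.25
position: [0.5147, -0.0602, 0.2434]
tcp_rot: [[0.001, -0.96, -0.28], [-0.0, -0.28, 0.96], [-1.0, -0.001, -0.001]]
force: [-3.0, -0.6, 9.0]
opening: 0.247
t 12.25 grasp [ 0.5148 -0.0603  0.0794] yaw 16.24 tilt [ 0.0009 -0.0004] spin 0.0007 open 21.5
offset now [-0.0186  0.0029  0.    ] after spin [-0.0186  0.0029  0.    ] F [-3.04 -0.61  9.02] M [-0.03  0.16 -0.06] q [ -19.    36.9  104.8   -0.    38.3 -125.3]
time_s: 12.55
position: [0.5158, -0.0599, 0.239]
tcp_rot: [[0.002, -0.96, -0.28], [-0.0, -0.28, 0.96], [-1.0, -0.002, -0.001]]
force: [-0.4, 0.0, 6.0]
opening: 0.243
t 12.55 grasp [ 0.5161 -0.06    0.075 ] yaw 16.23 tilt [ 0.0018 -0.0003] spin 0.0006 open 21.1
offset now [-0.023   0.0042  0.0001] after spin [-0.023   0.0042  0.0001] F [-0.45  0.    5.99] M [ 0.18 -0.15  0.04] q [ -19.    37.4  104.8    0.    37.7 -125.2]
```

View pics/h6.png

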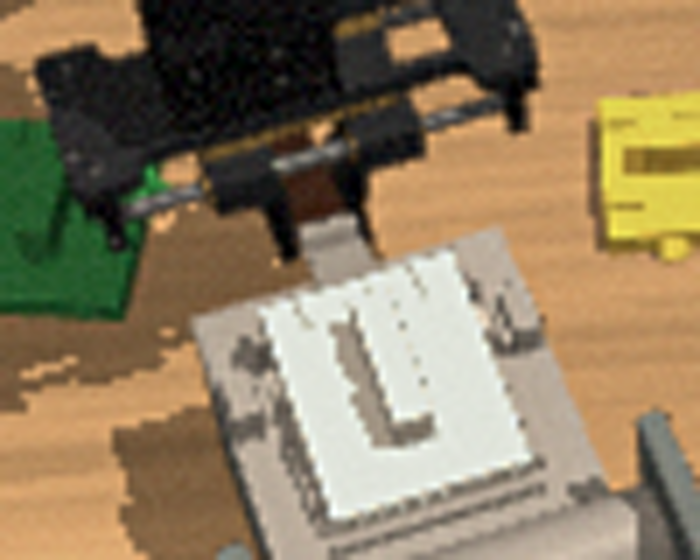

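```bash
python3 -m crank '[{"offset":[0.0015,-0.0004,0],"spin":0},{"offset":[0.0015,-0.0004,0],"spin":0},{"offset":[0,0,0],"spin":0}]'; python3 to.py .512 -.0611 .098 16.2
cat > cv.py <<'E'
from h import *
import sys
c=bot.capture("scene");W=cloud(c);u,v=map(int,project(c,[.58,-.04,.1]))
cv2.imwrite(sys.argv[1],cv2.resize(c["pixels"][v-40:v+40,u-50:u+50],None,fx=7,fy=7,interpolation=2))
# cover plane fit in machine frame
e=np.array([[.960,.279],[-.279,.960]]);M=(W[...,:2]-[.6387,-.0243])@e.T
m=(abs(M[...,0])<.045)&(abs(M[...,1])<.036)&(abs(M[...,1])>.012)&(W[...,2]>.09)&(c["pixels"][...,0]>160)
A=np.c_[M[m],np.ones(m.sum())];k,*_=np.linalg.lstsq(A,W[...,2][m],rcond=None)
print("cover n",m.sum(),"slope x",k[0].round(3),"slope y",k[1].round(3),"z0",k[2].round(4),"front z",(k[2]-.05*k[0]).round(4),"rear z",(k[2]+.05*k[0]).round(4))
E
python3 cv.py pics/h7.png
```

```text
time_s: 12.9
position: [0.5168, -0.0597, 0.2359]
tcp_rot: [[0.002, -0.96, -0.279], [-0.0, -0.279, 0.96], [-1.0, -0.002, -0.001]]
force: [2.2, 1.1, 3.2]
opening: 0.249
t 12.9 grasp [ 0.5172 -0.0598  0.0719] yaw 16.23 tilt [ 0.0023 -0.0004] spin 0.0005 open 21.6
offset now [-0.0261  0.0053  0.0001] after spin [-0.0261  0.0053  0.0001] F [2.15 1.06 3.16] M [ 0.19 -0.37  0.05] q [ -18.9   37.7  104.7    0.    37.4 -125.2]
cover n 500 slope x -0.191 slope y -0.001 z0 0.117 front z 0.1266 rear z 0.1075
```

View pics/h7.png

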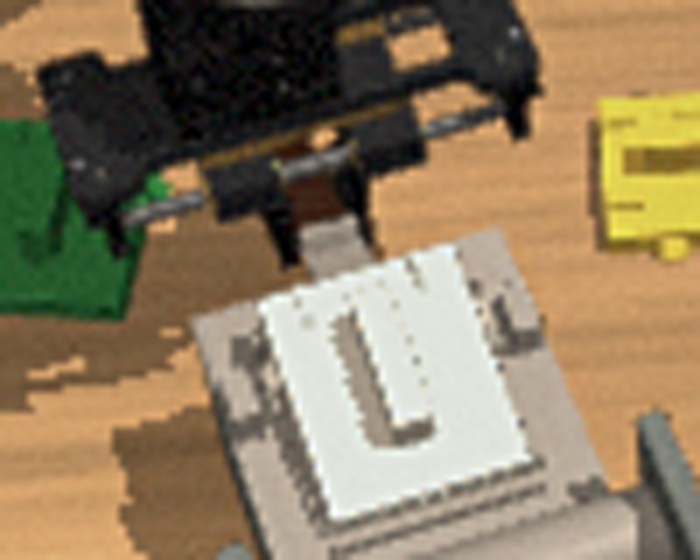

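```bash
python3 -m crank '[{"offset":[0,0.002,0],"spin":0},{"offset":[0,0.003,0],"spin":0},{"offset":[0,0,0],"spin":0}]'; python3 to.py .512 -.0611 .098 16.2
python3 cv.py pics/h8.png
```

```text
time_s: 13.25
position: [0.51, -0.0609, 0.235]
tcp_rot: [[-0.004, -0.96, -0.28], [0.001, -0.28, 0.96], [-1.0, 0.003, 0.002]]
force: [-0.6, -0.4, -1.3]
opening: 0.248
t 13.25 grasp [ 0.5094 -0.0607  0.071 ] yaw 16.24 tilt [-0.0038  0.0011] spin 0.0006 open 21.6
offset now [-0.027  -0.0023 -0.001 ] after spin [-0.027  -0.0023 -0.001 ] F [-0.55 -0.36 -1.3 ] M [ 0.02  0.08 -0.01] q [ -19.3   37.6  105.6   -0.    37.  -125.5]
cover n 505 slope x -0.181 slope y -0.002 z0 0.1168 front z 0.1259 rear z 0.1078
```

View pics/h8.png

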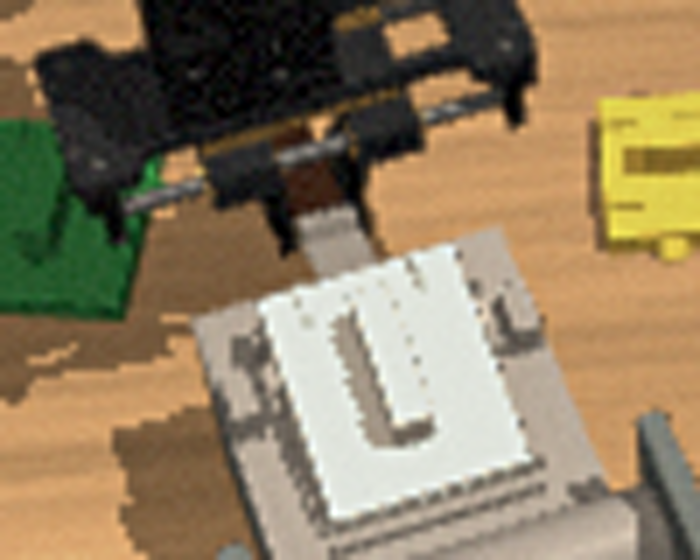

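Snapped: the cover stays tilted (slope 0.18, front about 18 mm up) with the blade now load-free. Withdrawing.

```bash
python3 -m crank '[{"offset":[0,0.004,0],"spin":0},{"offset":[0,0.005,0],"spin":0},{"offset":[0,0.005,0],"spin":0},{"offset":[0,0.006,0],"spin":0},{"offset":[0,0.01,0],"spin":0},{"offset":[0,0.015,0],"spin":0},{"offset":[0,0.015,0],"spin":0},{"offset":[0,0.0,0],"spin":0},{"offset":[0,0.0,0],"spin":0}]'; python3 to.py .4961 -.3264 .18 11.44
python3 cv.py pics/h9.png
```

```text
time_s: 14.2
position: [0.4537, -0.0781, 0.2359]
tcp_rot: [[0.001, -0.96, -0.279], [-0.0, -0.279, 0.96], [-1.0, -0.001, -0.0]]
force: [-0.4, -0.2, -1.2]
opening: 0.248
t 14.2 grasp [ 0.4538 -0.0782  0.0719] yaw 16.19 tilt [ 0.0006 -0.0002] spin 0.0829 open 21.6
offset now [-0.108   0.0285 -0.2502] after spin [-0.108   0.0077 -0.2517] F [-0.38 -0.23 -1.24] M [0.1  0.02 0.1 ] q [ -23.7   35.4  113.3    0.    31.2 -129.9]
cover n 496 slope x -0.18 slope y 0.005 z0 0.1169 front z 0.1259 rear z 0.1079
```

View pics/h9.png

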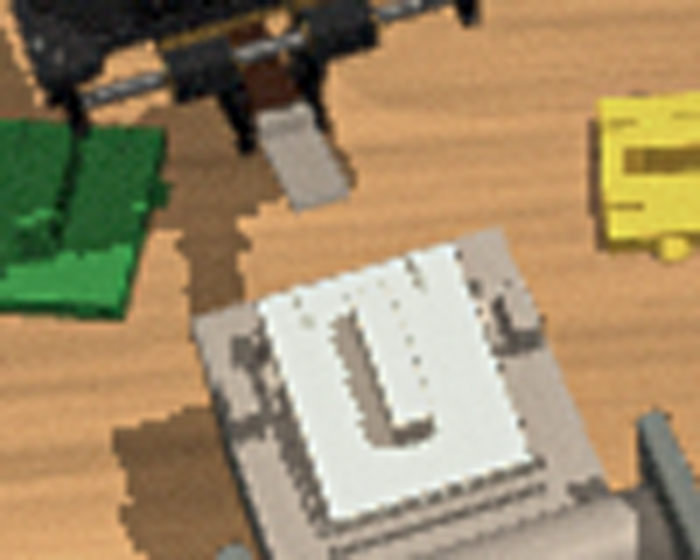

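```bash
python3 -m crank '[{"offset":[-0.03,0,0],"spin":0},{"offset":[-0.04,0,0],"spin":0},{"offset":[-0.038,0,-0.02],"spin":0.02},{"offset":[0,0,-0.035],"spin":0.02},{"offset":[0,0.002,-0.035],"spin":0.02},{"offset":[0,0.002,-0.035],"spin":0.023},{"offset":[0,0.004,-0.035],"spin":0},{"offset":[0,0,-0.035],"spin":0},{"offset":[0,0,-0.035],"spin":0},{"offset":[0,0,-0.02],"spin":0},{"offset":[0,0,0],"spin":0},{"offset":[0,0,0],"spin":0}]'; python3 to.py .4961 -.3264 .08 11.44
```

```text
time_s: 15.45
position: [0.5017, -0.3229, 0.3433]
tcp_rot: [[-0.001, -0.98, -0.199], [0.001, -0.199, 0.98], [-1.0, 0.0, 0.001]]
force: [0.1, 0.0, -1.5]
opening: 0.248
t 15.45 grasp [ 0.5015 -0.3226  0.1793] yaw 11.46 tilt [-0.0007  0.0013] spin 0.0003 open 21.6
offset now [ 0.0993  0.006  -0.0027] after spin [ 0.0993  0.006  -0.0027] F [ 0.11  0.   -1.47] M [ 0.08  0.03 -0.02] q [ -43.5   32.3   89.7    0.    58.1 -145. ]
```

```bash
python3 -m crank '[{"offset":[0.03,0.006,-0.0027],"spin":0},{"offset":[0.03,0,0],"spin":0},{"offset":[0.025,0,0],"spin":0},{"offset":[0.0143,0,0],"spin":0},{"offset":[0,0,0],"spin":0},{"offset":[0,0,0],"spin":0},{"offset":[0,0,0],"spin":0}]'; python3 to.py .4961 -.3264 .034 11.44
python3 - <<'E'
from h import *
c=bot.capture("scene");u,v=map(int,project(c,[.5,-.325,.08]))
cv2.imwrite("pics/i1.png",cv2.resize(c["pixels"][v-50:v+50,u-60:u+60],None,fx=5,fy=5,interpolation=2))
E
```

```text
time_s: 16.15
position: [0.4969, -0.3271, 0.2459]
tcp_rot: [[0.002, -0.98, -0.2], [-0.002, -0.2, 0.98], [-1.0, -0.002, -0.002]]
force: [0.4, 0.9, -1.5]
opening: 0.25
t 16.15 grasp [ 0.4972 -0.3275  0.0819] yaw 11.51 tilt [ 0.0021 -0.0019] spin 0.0012 open 21.8
offset now [0.0479 0.001  0.0014] after spin [0.0479 0.001  0.0014] F [ 0.41  0.89 -1.52] M [-0.02  0.    0.01] q [ -44.1   40.3   93.5    0.    46.  -145.6]
```

View pics/i1.png

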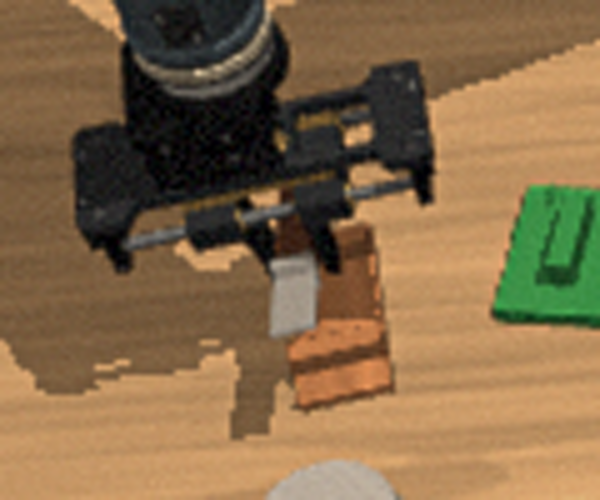

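Blade end tilted up at (295,290), and the rest is below. Lowering in small steps and watching force.

```bash
python3 -m crank '[{"offset":[0.008,0.0008,0.0012],"spin":0},{"offset":[0.008,0,0],"spin":0},{"offset":[0.004,0,0],"spin":0},{"offset":[0.004,0,0],"spin":0},{"offset":[0.003,0,0],"spin":0},{"offset":[0,0,0],"spin":0}]'; python3 to.py .4961 -.3264 .034 11.44
python3 -m crank '[{"offset":[0.003,0,0],"spin":0},{"offset":[0.003,0,0],"spin":0},{"offset":[0,0,0],"spin":0}]'; python3 to.py .4961 -.3264 .034 11.44
```

```text
time_s: 16.8
position: [0.4954, -0.3261, 0.2174]
tcp_rot: [[-0.0, -0.98, -0.199], [0.0, -0.199, 0.98], [-1.0, 0.0, 0.0]]
force: [0.3, 0.8, 2.0]
opening: 0.249
t 16.8 grasp [ 0.4954 -0.3261  0.0534] yaw 11.48 tilt [-0.0001  0.0001] spin 0.0007 open 21.7
offset now [ 0.0194 -0.0007 -0.0005] after spin [ 0.0194 -0.0007 -0.0005] F [0.33 0.8  1.98] M [ 0.1   0.19 -0.03] q [ -44.1   42.8   94.3   -0.    42.9 -145.6]
time_s: 17.1
position: [0.4957, -0.3263, 0.2117]
tcp_rot: [[0.001, -0.98, -0.199], [-0.001, -0.199, 0.98], [-1.0, -0.001, -0.002]]
force: [2.3, 0.7, 3.8]
opening: 0.246
t 17.1 grasp [ 0.496  -0.3265  0.0477] yaw 11.5 tilt [ 0.0014 -0.0013] spin 0.001 open 21.4
offset now [ 0.0137 -0.0001  0.0001] after spin [ 0.0137 -0.0001  0.0001] F [2.29 0.69 3.8 ] M [ 0.08 -0.02 -0.04] q [ -44.1   43.4   94.4    0.    42.1 -145.6]
```

```bash
python3 -m crank '[{"offset":[0.003,0,0],"spin":0},{"offset":[0.003,0,0],"spin":0},{"offset":[0.003,0,0],"spin":0},{"offset":[0,0,0],"spin":0}]'; python3 to.py .4961 -.3264 .034 11.44
python3 -m crank '[{"offset":[0.002,0,0],"spin":0},{"offset":[0.002,0,0],"spin":0},{"offset":[0,0,0],"spin":0}]'; python3 to.py .4961 -.3264 .034 11.44
python3 - <<'E'
from h import *
c=bot.capture("scene");u,v=map(int,project(c,[.5,-.325,.05]))
cv2.imwrite("pics/i2.png",cv2.resize(c["pixels"][v-50:v+50,u-60:u+60],None,fx=5,fy=5,interpolation=2))
E
```

```text
time_s: 17.5
position: [0.4955, -0.3263, 0.2021]
tcp_rot: [[0.0, -0.98, -0.199], [-0.001, -0.199, 0.98], [-1.0, -0.0, -0.001]]
force: [1.9, -0.5, 3.9]
opening: 0.253
t 17.5 grasp [ 0.4955 -0.3264  0.0381] yaw 11.5 tilt [ 0.0004 -0.0006] spin 0.001 open 22.0
offset now [ 0.0041 -0.0006 -0.0001] after spin [ 0.0041 -0.0006 -0.0001] F [ 1.88 -0.53  3.95] M [-0.04 -0.24 -0.02] q [ -44.1   44.3   94.5   -0.    41.2 -145.6]
time_s: 17.8
position: [0.4954, -0.3261, 0.1982]
tcp_rot: [[0.0, -0.98, -0.199], [-0.0, -0.199, 0.98], [-1.0, -0.0, -0.0]]
force: [3.0, -0.3, 3.4]
opening: 0.244
t 17.8 grasp [ 0.4954 -0.3262  0.0342] yaw 11.49 tilt [ 0.0002 -0.0003] spin 0.0009 open 21.2
offset now [ 0.0002 -0.0006 -0.0004] after spin [ 0.0002 -0.0006 -0.0004] F [ 2.99 -0.31  3.39] M [-0.   -0.24  0.02] q [ -44.1   44.6   94.6   -0.    40.8 -145.6]
```

View pics/i2.png

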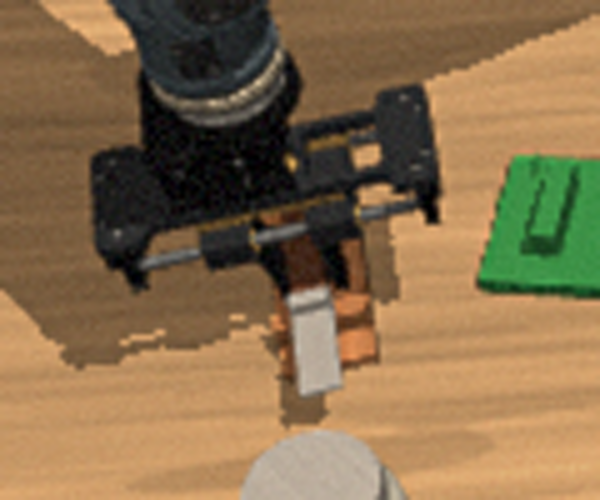

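```bash
python3 -m crank '[{"offset":[0.001,0,0],"spin":0},{"offset":[0.001,0,0],"spin":0},{"offset":[0,0,0],"spin":0}]'; python3 to.py .4961 -.3264 .034 11.44
python3 -m crank '[{"offset":[0,0,0],"spin":0},{"offset":[0,0,0],"spin":0},{"offset":[0,0,0],"spin":0}]' 0.035; python3 to.py .4961 -.3264 .034 11.44
python3 - <<'E'
from h import *
c=bot.capture("scene");u,v=map(int,project(c,[.5,-.325,.05]))
cv2.imwrite("pics/i3.png",cv2.resize(c["pixels"][v-50:v+50,u-60:u+60],None,fx=5,fy=5,interpolation=2))
E
```

```text
time_s: 18.15
position: [0.4954, -0.326, 0.1964]
tcp_rot: [[0.0, -0.98, -0.199], [-0.0, -0.199, 0.98], [-1.0, -0.0, -0.0]]
force: [4.1, 0.0, 3.5]
opening: 0.248
t 18.15 grasp [ 0.4954 -0.3261  0.0324] yaw 11.48 tilt [ 0.0003 -0.0002] spin 0.0007 open 21.6
offset now [-0.0016 -0.0006 -0.0004] after spin [-0.0016 -0.0006 -0.0004] F [4.1  0.03 3.5 ] M [ 0.   -0.36  0.04] q [ -44.1   44.8   94.6    0.    40.6 -145.6]
time_s: 18.45
position: [0.4944, -0.3255, 0.1957]
tcp_rot: [[-0.003, -0.98, -0.199], [0.002, -0.199, 0.98], [-1.0, 0.002, 0.003]]
force: [-0.0, 0.0, 0.1]
opening: 0.382
t 18.45 grasp [ 0.494  -0.3252  0.0317] yaw 11.47 tilt [-0.0026  0.0021] spin 0.0006 open 33.3
offset now [-0.0023 -0.0018 -0.0016] after spin [-0.0023 -0.0018 -0.0016] F [-0.04  0.04  0.12] M [ 0.02 -0.03 -0.  ] q [ -44.2   44.8   94.7   -0.    40.6 -145.6]
```

View pics/i3.png

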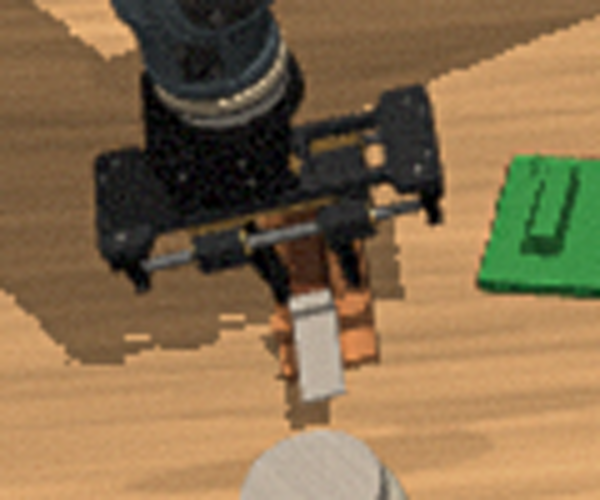

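Scraper is flat on the rest again, tip at (320,398) as before. Rising and moving over the cover.

```bash
python3 -m crank '[{"offset":[-0.0,0,0],"spin":0},{"offset":[-0.01,0,0],"spin":0},{"offset":[-0.03,0,0],"spin":0},{"offset":[-0.045,0,0],"spin":0},{"offset":[-0.045,0,0],"spin":0},{"offset":[-0.045,0,0],"spin":0},{"offset":[0,0,0],"spin":0},{"offset":[0,0,0],"spin":0}]' 0.06; python3 to.py .6435 -.0229 .20 16.2
python3 - <<'E'
from h import *
c=bot.capture("scene");u,v=map(int,project(c,[.5,-.325,.05]))
cv2.imwrite("pics/i4.png",cv2.resize(c["pixels"][v-50:v+50,u-60:u+60],None,fx=5,fy=5,interpolation=2))
E
```

```text
time_s: 19.3
position: [0.4952, -0.3259, 0.3736]
tcp_rot: [[0.003, -0.98, -0.199], [-0.003, -0.199, 0.98], [-1.0, -0.002, -0.003]]
force: [-0.7, 0.7, -0.4]
opening: 0.687
t 19.3 grasp [ 0.4957 -0.3263  0.2096] yaw 11.49 tilt [ 0.0026 -0.0026] spin -0.0822 open 59.8
offset now [ 0.0092 -0.2053  0.2679] after spin [ 0.0092 -0.2266  0.2502] F [-0.7   0.68 -0.43] M [ 0.03  0.03 -0.01] q [ -44.1   29.8   88.7   -0.    61.2 -145.6]
```

View pics/i4.png

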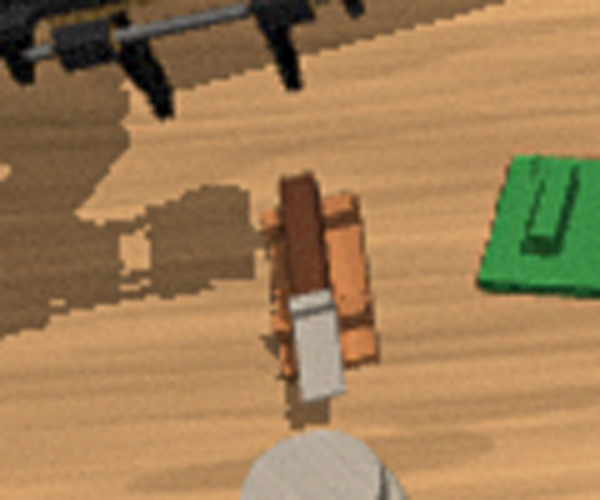

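The scraper lies flat across both bars. On to the cover.

```bash
python3 -m crank '[{"offset":[0,0,0.015],"spin":-0.04},{"offset":[0,-0.01,0.03],"spin":-0.042},{"offset":[0,-0.03,0.03],"spin":0},{"offset":[0,-0.032,0.03],"spin":0},{"offset":[0,-0.032,0.03],"spin":0},{"offset":[0,-0.032,0.03],"spin":0},{"offset":[0,-0.032,0.03],"spin":0},{"offset":[0,-0.032,0.03],"spin":0},{"offset":[0,-0.0226,0.023],"spin":0},{"offset":[0,0,0],"spin":0},{"offset":[0,0,0],"spin":0},{"offset":[0,0,0],"spin":0}]' 0.06; python3 to.py .6435 -.0229 .139 16.2
python3 cv.py pics/j1.png
```

```text
time_s: 20.55
position: [0.6415, -0.026, 0.3702]
tcp_rot: [[-0.003, -0.96, -0.279], [0.0, -0.279, 0.96], [-1.0, 0.003, 0.001]]
force: [-0.1, -1.0, -0.3]
opening: 0.69
t 20.55 grasp [ 0.641  -0.026   0.2062] yaw 16.18 tilt [-0.0033  0.0002] spin -0.0003 open 60.0
offset now [ 0.0672 -0.0035  0.0022] after spin [ 0.0672 -0.0035  0.0022] F [-0.11 -0.96 -0.31] M [ 0.06 -0.01  0.01] q [ -12.3   33.7   81.4   -0.    65.1 -118.4]
cover n 353 slope x -0.179 slope y -0.002 z0 0.1169 front z 0.1258 rear z 0.1079
```

View pics/j1.png

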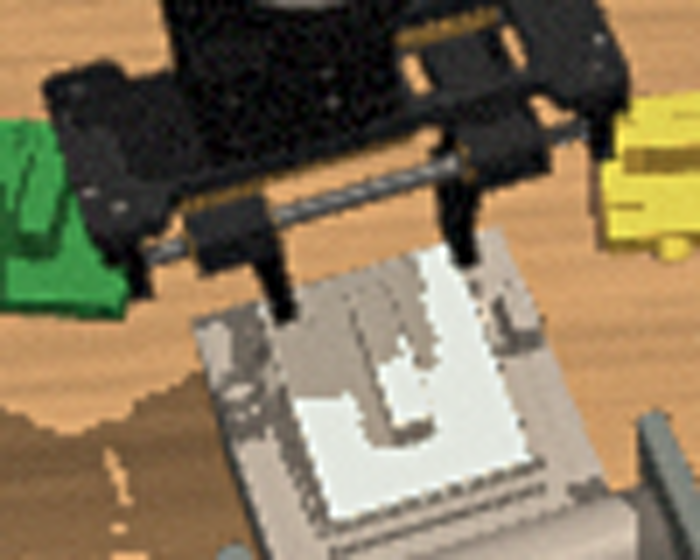

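```bash
python3 -m crank '[{"offset":[0.02,-0.0035,0.0022],"spin":0},{"offset":[0.02,0,0],"spin":0},{"offset":[0.015,0,0],"spin":0},{"offset":[0.008,0,0],"spin":0},{"offset":[0,0,0],"spin":0},{"offset":[0,0,0],"spin":0},{"offset":[0,0,0],"spin":0}]' 0.05; python3 to.py .6435 -.0229 .139 16.2
python3 cv.py pics/j2.png
```

```text
time_s: 21.3
position: [0.6456, -0.0227, 0.3094]
tcp_rot: [[0.002, -0.96, -0.279], [-0.0, -0.279, 0.96], [-1.0, -0.002, -0.001]]
force: [0.4, 0.6, 0.2]
opening: 0.577
t 21.3 grasp [ 0.6459 -0.0228  0.1454] yaw 16.17 tilt [ 0.0019 -0.0004] spin -0.0005 open 50.2
offset now [0.0064 0.0024 0.0006] after spin [0.0064 0.0024 0.0006] F [0.36 0.56 0.19] M [ 0.01 -0.    0.03] q [ -11.9   38.2   83.6   -0.    58.  -118.1]
cover n 201 slope x -0.171 slope y 0.005 z0 0.1166 front z 0.1251 rear z 0.108
```

View pics/j2.png

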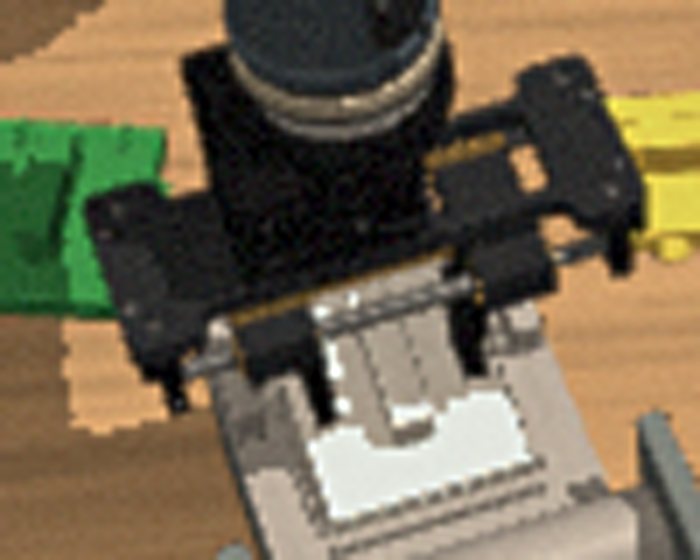

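The fingers straddle the bar: at (320,400) and (470,360), with the bar near (400,400). Lowering and closing.

```bash
python3 -m crank '[{"offset":[0.003,0.0012,0.0003],"spin":0},{"offset":[0.003,0.0008,0],"spin":0},{"offset":[0,0,0],"spin":0},{"offset":[0,0,0],"spin":0}]' 0.024; python3 to.py .6435 -.0229 .139 16.2
python3 -m crank '[{"offset":[0,0,0],"spin":0},{"offset":[0,0,0],"spin":0},{"offset":[0,0,0],"spin":0},{"offset":[0,0,0],"spin":0},{"offset":[0,0,0],"spin":0},{"offset":[0,0,0],"spin":0}]' 0; python3 to.py .6435 -.0229 .139 16.2
python3 cv.py pics/j3.png
```

```text
time_s: 21.75
position: [0.6431, -0.0227, 0.3023]
tcp_rot: [[-0.0, -0.96, -0.279], [0.0, -0.279, 0.96], [-1.0, 0.0, 0.0]]
force: [-0.3, -0.2, 0.3]
opening: 0.317
t 21.75 grasp [ 0.6431 -0.0227  0.1383] yaw 16.19 tilt [-0.0003  0.0001] spin -0.0003 open 27.6
offset now [-0.0007 -0.0004 -0.0003] after spin [-0.0007 -0.0004 -0.0003] F [-0.31 -0.23  0.33] M [0.01 0.08 0.02] q [ -12.    38.6   84.3    0.    57.2 -118.1]
time_s: 22.35
position: [0.6433, -0.0228, 0.3025]
tcp_rot: [[0.0, -0.96, -0.279], [-0.0, -0.279, 0.96], [-1.0, -0.0, -0.0]]
force: [0.3, -0.7, 0.2]
opening: 0.18
t 22.35 grasp [ 0.6433 -0.0228  0.1385] yaw 16.18 tilt [ 0.0002 -0.    ] spin -0.0004 open 15.7
offset now [-0.0005 -0.0002 -0.0002] after spin [-0.0005 -0.0002 -0.0002] F [ 0.27 -0.73  0.19] M [ 0.07  0.01 -0.03] q [ -12.    38.6   84.2    0.    57.2 -118.1]
cover n 183 slope x -0.197 slope y -0.013 z0 0.1173 front z 0.1272 rear z 0.1075
```

View pics/j3.png

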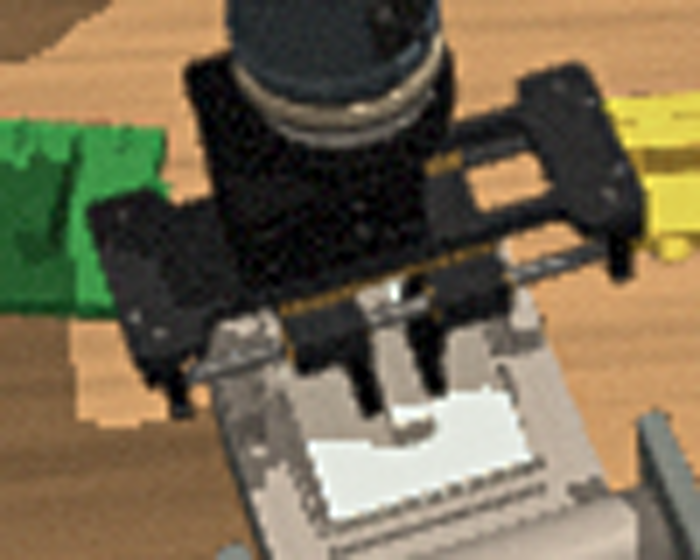

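Gripped (15.7 mm on the 16 mm bar). Lifting straight up.

```bash
python3 -m crank '[{"offset":[0,0,0],"spin":0},{"offset":[-0.004,0,0],"spin":0},{"offset":[-0.008,0,0],"spin":0},{"offset":[-0.01,0,0],"spin":0},{"offset":[-0.02,0,0],"spin":0},{"offset":[-0.03,0,0],"spin":0},{"offset":[-0.03,0,0],"spin":0},{"offset":[0,0,0],"spin":0},{"offset":[0,0,0],"spin":0},{"offset":[0,0,0],"spin":0}]'; python3 to.py .5207 .3275 .2 8.15
python3 - <<'E'
from h import *
c=bot.capture("scene");u,v=map(int,project(c,[.62,-.03,.18]))
cv2.imwrite("pics/k1.png",cv2.resize(c["pixels"][v-50:v+60,u-60:u+60],None,fx=5,fy=5,interpolation=2))
E
```

```text
time_s: 23.4
position: [0.6426, -0.0227, 0.4033]
tcp_rot: [[-0.003, -0.96, -0.279], [0.001, -0.279, 0.96], [-1.0, 0.002, 0.001]]
force: [0.2, -0.3, -1.1]
opening: 0.182
t 23.4 grasp [ 0.6421 -0.0226  0.2393] yaw 16.18 tilt [-0.0027  0.0006] spin 0.1401 open 15.8
offset now [0.0398 0.019  0.37  ] after spin [0.0398 0.0705 0.3637] F [ 0.17 -0.26 -1.09] M [ 0.08  0.07 -0.02] q [ -12.    31.8   79.4   -0.    69.  -118.1]
```

View pics/k1.png

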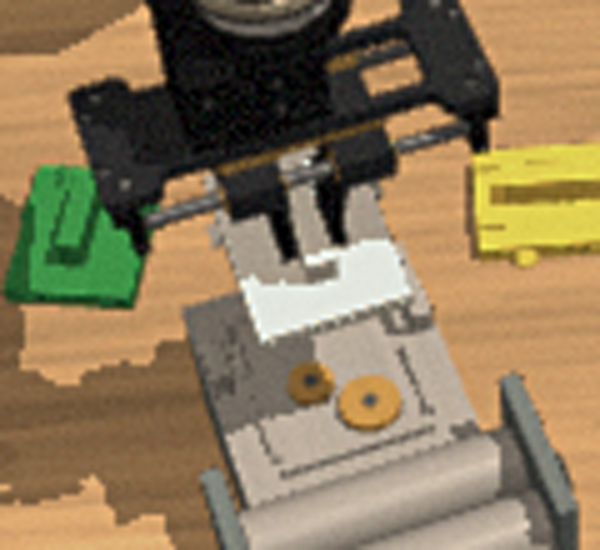

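```bash
python3 -m crank '[{"offset":[0,0,0],"spin":0.05},{"offset":[0,0,0.01],"spin":0.05},{"offset":[0,0.004,0.025],"spin":0.04},{"offset":[0,0.008,0.04],"spin":0},{"offset":[0,0.01,0.045],"spin":0},{"offset":[0,0.01,0.045],"spin":0},{"offset":[0,0.01,0.045],"spin":0},{"offset":[0,0.01,0.045],"spin":0},{"offset":[0,0.01,0.045],"spin":0},{"offset":[0,0.0085,0.04],"spin":0},{"offset":[0,0,0.0237],"spin":0},{"offset":[0,0,0],"spin":0}]'
python3 -m crank '[{"offset":[0.02,0,0],"spin":0},{"offset":[0.02,0,0],"spin":0},{"offset":[0,0,0],"spin":0},{"offset":[0,0,0],"spin":0}]'; python3 to.py .5207 .3275 .08 8.15
python3 - <<'E'
from h import *
c=bot.capture("scene");u,v=map(int,project(c,[.52,.33,.14]))
cv2.imwrite("pics/k2.png",cv2.resize(c["pixels"][v-50:v+60,u-60:u+60],None,fx=5,fy=5,interpolation=2))
E
```

```text
time_s: 24.65
position: [0.5184, 0.3297, 0.4029]
tcp_rot: [[-0.003, -0.989, -0.146], [0.0, -0.146, 0.989], [-1.0, 0.002, 0.001]]
force: [0.7, -0.3, -1.3]
opening: 0.182
time_s: 25.05
position: [0.5202, 0.326, 0.3636]
tcp_rot: [[-0.002, -0.99, -0.141], [-0.001, -0.141, 0.99], [-1.0, 0.002, -0.001]]
force: [-0.2, -0.2, -0.8]
opening: 0.181
t 25.05 grasp [0.5199 0.3258 0.1996] yaw 8.11 tilt [-0.0021 -0.0012] spin -0.0007 open 15.8
offset now [ 0.1196 -0.0013  0.0017] after spin [ 0.1196 -0.0013  0.0017] F [-0.2  -0.19 -0.77] M [ 0.   -0.05 -0.01] q [ 21.7  32.1  86.   -0.   62.  -76.4]
```

View pics/k2.png

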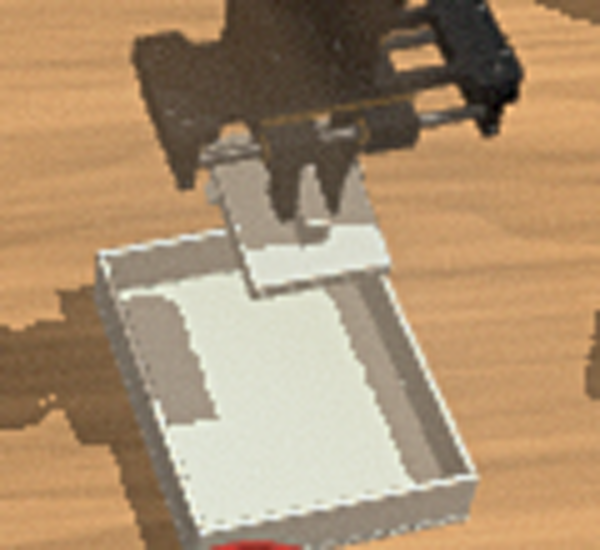

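```bash
python3 -m crank '[{"offset":[0.025,-0.0013,0.0017],"spin":0},{"offset":[0.03,0,0],"spin":0},{"offset":[0.03,0,0],"spin":0},{"offset":[0.03,0,0],"spin":0},{"offset":[0.018,0,0],"spin":0},{"offset":[0.006,0,0],"spin":0},{"offset":[0,0,0],"spin":0},{"offset":[0,0,0],"spin":0},{"offset":[0,0,0],"spin":0}]'; python3 to.py .5207 .3275 .0405 8.15
python3 -m crank '[{"offset":[0.0015,0,0],"spin":0},{"offset":[0.0015,0,0],"spin":0},{"offset":[0.0015,0,0],"spin":0},{"offset":[0.0015,0,0],"spin":0},{"offset":[0,0,0],"spin":0}]'; python3 to.py .5207 .3275 .0405 8.15
```

```text
time_s: 26.0
position: [0.5217, 0.3288, 0.2271]
tcp_rot: [[0.003, -0.99, -0.142], [0.001, -0.142, 0.99], [-1.0, -0.003, 0.001]]
force: [-0.8, 0.8, -1.3]
opening: 0.182
t 26.0 grasp [0.5222 0.329  0.0631] yaw 8.16 tilt [0.0031 0.0012] spin 0.0001 open 15.9
offset now [ 0.0226  0.0018 -0.0013] after spin [ 0.0226  0.0018 -0.0013] F [-0.76  0.8  -1.34] M [ 0.02  0.   -0.02] q [ 21.9  43.1  90.6  -0.   46.1 -76.3]
time_s: 26.5
position: [0.5209, 0.3286, 0.2191]
tcp_rot: [[-0.001, -0.99, -0.142], [-0.0, -0.142, 0.99], [-1.0, 0.001, -0.0]]
force: [-0.5, 0.4, -1.5]
opening: 0.178
t 26.5 grasp [0.5208 0.3285 0.0551] yaw 8.16 tilt [-0.0006 -0.0002] spin 0.0002 open 15.5
offset now [ 0.0146  0.0002 -0.001 ] after spin [ 0.0146  0.0002 -0.001 ] F [-0.47  0.41 -1.54] M [0.   0.03 0.01] q [ 21.9  43.8  90.8   0.   45.5 -76.3]
```

```bash
python3 -m crank '[{"offset":[0.0015,0,0],"spin":0},{"offset":[0.0015,0,0],"spin":0},{"offset":[0.0015,0,0],"spin":0},{"offset":[0.0015,0,0],"spin":0},{"offset":[0.0015,0,0],"spin":0},{"offset":[0,0,0],"spin":0}]'; python3 to.py .5207 .3275 .0405 8.15
python3 -m crank '[{"offset":[0.001,0,0],"spin":0},{"offset":[0.001,0,0],"spin":0},{"offset":[0.001,0,0],"spin":0},{"offset":[0,0,0],"spin":0}]'; python3 to.py .5207 .3275 .0405 8.15
cat > tv.py <<'E'
from h import *
import sys
c=bot.capture("scene");u,v=map(int,project(c,[.52,.33,.05]))
cv2.imwrite(sys.argv[1],cv2.resize(c["pixels"][v-50:v+50,u-60:u+60],None,fx=5,fy=5,interpolation=2))
E
python3 tv.py pics/k3.png
```

```text
time_s: 27.1
position: [0.521, 0.3286, 0.2124]
tcp_rot: [[-0.0, -0.99, -0.142], [-0.0, -0.142, 0.99], [-1.0, 0.0, -0.0]]
force: [-1.1, -0.0, 1.8]
opening: 0.182
t 27.1 grasp [0.521  0.3286 0.0484] yaw 8.16 tilt [-0.     -0.0001] spin 0.0003 open 15.8
offset now [ 0.0079  0.0004 -0.0011] after spin [ 0.0079  0.0004 -0.0011] F [-1.12 -0.    1.85] M [-0.05  0.13  0.04] q [ 21.9  44.4  90.9  -0.   44.7 -76.3]
time_s: 27.5
position: [0.52, 0.3285, 0.2102]
tcp_rot: [[-0.002, -0.99, -0.142], [-0.001, -0.142, 0.99], [-1.0, 0.002, -0.0]]
force: [-4.9, -0.7, 10.7]
opening: 0.183
t 27.5 grasp [0.5196 0.3284 0.0462] yaw 8.17 tilt [-0.0023 -0.0007] spin 0.0003 open 15.9
offset now [ 0.0057 -0.0009 -0.0011] after spin [ 0.0057 -0.0009 -0.0011] F [-4.85 -0.69 10.71] M [-0.21  0.65  0.  ] q [ 21.9  44.6  91.    0.   44.6 -76.3]
```

View pics/k3.png

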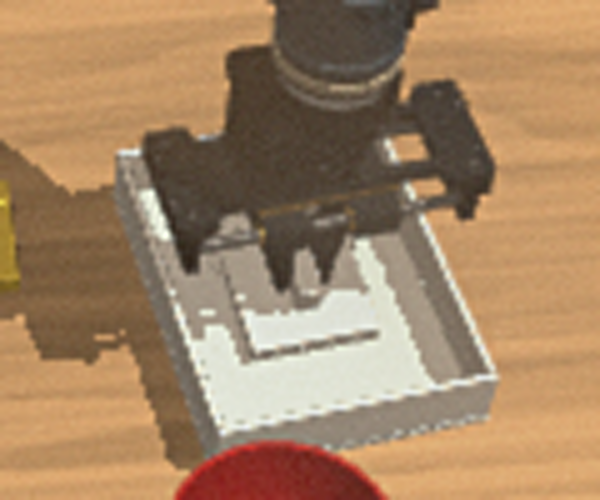

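```bash
cat > tp.py <<'E'
from h import *
c=bot.capture("scene");W=cloud(c)
s=bot.read_state();R=s["tcp_rot"];g=s["position"]+.164*R[:,0]
a=np.radians(8.15);e=np.array([[np.cos(a),np.sin(a)],[-np.sin(a),np.cos(a)]]);M=(W[...,:2]-g[:2])@e.T
m=(M[...,0]>.012)&(M[...,0]<.046)&(abs(M[...,1])<.034)&(abs(M[...,1])>.0)&(W[...,2]>.005)&(W[...,2]<.04)&((abs(M[...,1])>.012)|(M[...,0]>.035))
A=np.c_[M[m],np.ones(m.sum())];z=W[...,2][m];k,*_=np.linalg.lstsq(A,z,rcond=None)
r=z-A@k;ok=abs(r)<.004;k,*_=np.linalg.lstsq(A[ok],z[ok],rcond=None)
print("n",ok.sum(),"slope",k.round(3),"z@.03",(k[2]+.03*k[0]).round(4))
E
python3 tp.py; python3 to.py .5207 .3275 .0405 8.15
python3 -m crank '[{"offset":[0.001,0,0],"spin":0},{"offset":[0,0,0],"spin":0},{"offset":[0,0,0],"spin":0}]'; python3 to.py .5207 .3275 .0405 8.15; python3 tp.py
```

```text
n 136 slope [-0.295  0.001  0.028] z@.03 0.0194
t 27.6 grasp [0.5196 0.3284 0.0462] yaw 8.17 tilt [-0.0023 -0.0007] spin 0.0003 open 15.6
offset now [ 0.0057 -0.0009 -0.0011] after spin [ 0.0057 -0.0009 -0.0011] F [-4.92 -0.63  9.21] M [-0.18  0.58 -0.03] q [ 21.9  44.6  91.    0.   44.6 -76.3]
time_s: 27.9
position: [0.5196, 0.3285, 0.2092]
tcp_rot: [[-0.003, -0.99, -0.142], [-0.001, -0.142, 0.99], [-1.0, 0.004, -0.0]]
force: [-6.3, -1.3, 10.3]
opening: 0.181
t 27.9 grasp [0.5191 0.3283 0.0452] yaw 8.17 tilt [-0.0034 -0.001 ] spin 0.0003 open 15.8
offset now [ 0.0047 -0.0015 -0.0011] after spin [ 0.0047 -0.0015 -0.0011] F [-6.31 -1.25 10.33] M [-0.13  0.69 -0.03] q [ 21.9  44.6  91.1   0.   44.5 -76.3]
n 139 slope [-0.24   0.003  0.026] z@.03 0.019
```

```bash
python3 -m crank '[{"offset":[0.001,0.001,0],"spin":0},{"offset":[0.001,0.001,0],"spin":0},{"offset":[0,0,0],"spin":0}]'; python3 to.py .5207 .3275 .0405 8.15; python3 tp.py
python3 tv.py pics/k4.png
```

```text
time_s: 28.25
position: [0.5181, 0.3283, 0.2071]
tcp_rot: [[-0.002, -0.99, -0.142], [-0.001, -0.142, 0.99], [-1.0, 0.002, -0.0]]
force: [-5.0, -2.0, 9.0]
opening: 0.179
t 28.25 grasp [0.5179 0.3282 0.0431] yaw 8.17 tilt [-0.0017 -0.0006] spin 0.0004 open 15.6
offset now [ 0.0026 -0.0027 -0.0011] after spin [ 0.0026 -0.0027 -0.0011] F [-4.98 -2.03  8.99] M [-0.15  0.51 -0.01] q [ 21.9  44.8  91.3   0.   44.  -76.3]
n 139 slope [-0.224 -0.023  0.025] z@.03 0.0185
```

View pics/k4.png

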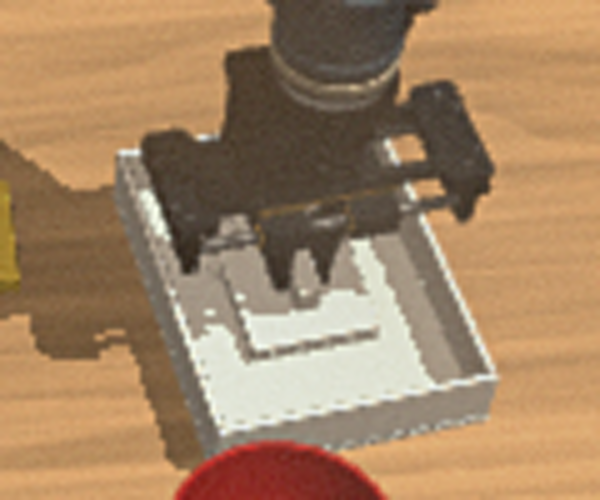

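```bash
python3 -m crank '[{"offset":[0.001,0.0007,0],"spin":0},{"offset":[0.001,0.0005,0],"spin":0},{"offset":[0,0,0],"spin":0}]'; python3 to.py .5207 .3275 .0405 8.15; python3 tp.py
python3 -m crank '[{"offset":[0.001,0.0005,0],"spin":0},{"offset":[0,0,0],"spin":0}]'; python3 to.py .5207 .3275 .0405 8.15; python3 tp.py
```

```text
time_s: 28.65
position: [0.517, 0.3281, 0.2051]
tcp_rot: [[-0.002, -0.99, -0.142], [-0.001, -0.142, 0.99], [-1.0, 0.002, -0.0]]
force: [-4.6, -0.8, 9.2]
opening: 0.181
t 28.65 grasp [0.5167 0.328  0.0411] yaw 8.17 tilt [-0.0017 -0.0005] spin 0.0004 open 15.8
offset now [ 0.0005 -0.0039 -0.0011] after spin [ 0.0005 -0.0039 -0.0011] F [-4.65 -0.85  9.24] M [-0.09  0.46  0.04] q [ 22.   44.9  91.5   0.   43.7 -76.2]
n 137 slope [-0.105  0.016  0.021] z@.03 0.0183
time_s: 28.9
position: [0.5166, 0.328, 0.2042]
tcp_rot: [[-0.002, -0.99, -0.142], [-0.001, -0.142, 0.99], [-1.0, 0.002, -0.0]]
force: [-5.9, -1.9, 9.3]
opening: 0.179
t 28.9 grasp [0.5163 0.3279 0.0402] yaw 8.17 tilt [-0.0016 -0.0005] spin 0.0004 open 15.6
offset now [-0.0003 -0.0043 -0.001 ] after spin [-0.0003 -0.0043 -0.001 ] F [-5.89 -1.9   9.32] M [-0.16  0.5  -0.05] q [ 22.   45.   91.6   0.   43.5 -76.2]
n 133 slope [-0.117 -0.009  0.022] z@.03 0.0182
```

```bash
python3 -m crank '[{"offset":[0.001,0.0007,0],"spin":0},{"offset":[0,0,0],"spin":0}]'; python3 to.py .5207 .3275 .0405 8.15; python3 tp.py
python3 -m crank '[{"offset":[0.001,0.0005,0],"spin":0},{"offset":[0,0,0],"spin":0}]'; python3 to.py .5207 .3275 .0405 8.15; python3 tp.py
```

```text
time_s: 29.15
position: [0.5162, 0.328, 0.2041]
tcp_rot: [[-0.0, -0.99, -0.142], [-0.0, -0.142, 0.99], [-1.0, 0.0, -0.0]]
force: [-5.2, -3.0, 14.8]
opening: 0.178
t 29.15 grasp [0.5162 0.3279 0.0401] yaw 8.18 tilt [-0.0002 -0.0002] spin 0.0005 open 15.5
offset now [-0.0004 -0.0044 -0.0011] after spin [-0.0004 -0.0044 -0.0011] F [-5.18 -2.97 14.82] M [-0.32  0.57 -0.04] q [ 22.   44.9  91.7  -0.   43.4 -76.2]
n 130 slope [-0.139 -0.015  0.023] z@.03 0.0187
time_s: 29.4
position: [0.5161, 0.3279, 0.2042]
tcp_rot: [[0.001, -0.99, -0.142], [0.0, -0.142, 0.99], [-1.0, -0.001, -0.0]]
force: [-5.1, -2.9, 19.2]
opening: 0.18
t 29.4 grasp [0.5163 0.3279 0.0402] yaw 8.18 tilt [0.0011 0.0001] spin 0.0005 open 15.6
offset now [-0.0003 -0.0043 -0.001 ] after spin [-0.0003 -0.0043 -0.001 ] F [-5.06 -2.87 19.22] M [-0.36  0.72 -0.07] q [ 22.   44.9  91.7  -0.   43.3 -76.2]
n 132 slope [-0.12   0.002  0.022] z@.03 0.0182
```

Stopped at the predicted flat height with force rising on solid contact, so the cover is flat. Unloading, then releasing.

```bash
python3 -m crank '[{"offset":[-0.001,0,0],"spin":0},{"offset":[-0.0008,0,0],"spin":0},{"offset":[0,0,0],"spin":0}]'; python3 to.py .5207 .3275 .0405 8.15
python3 -m crank '[{"offset":[0,0,0],"spin":0},{"offset":[0,0,0],"spin":0},{"offset":[0,0,0],"spin":0}]' 0.03; python3 to.py .5207 .3275 .0405 8.15; python3 tp.py; python3 tv.py pics/l1.png
```

```text
time_s: 29.75
position: [0.5161, 0.3279, 0.2042]
tcp_rot: [[0.001, -0.99, -0.142], [0.0, -0.142, 0.99], [-1.0, -0.001, 0.0]]
force: [-3.1, -1.0, 9.3]
opening: 0.18
t 29.75 grasp [0.5163 0.3279 0.0402] yaw 8.17 tilt [0.0008 0.0001] spin 0.0003 open 15.7
offset now [-0.0003 -0.0043 -0.0011] after spin [-0.0003 -0.0043 -0.0011] F [-3.08 -1.04  9.34] M [-0.15  0.23  0.01] q [ 22.   44.9  91.7  -0.   43.3 -76.2]
time_s: 30.05
position: [0.5162, 0.3279, 0.2025]
tcp_rot: [[0.0, -0.99, -0.142], [0.0, -0.142, 0.99], [-1.0, -0.0, 0.0]]
force: [0.9, -1.0, 0.6]
opening: 0.319
t 30.05 grasp [0.5163 0.3279 0.0385] yaw 8.16 tilt [0.0001 0.    ] spin 0.0001 open 27.8
offset now [-0.002  -0.0043 -0.0011] after spin [-0.002  -0.0043 -0.0011] F [ 0.9  -0.97  0.65] M [ 0.05  0.02 -0.01] q [ 22.   45.1  91.7   0.   43.2 -76.2]
n 126 slope [-0.128  0.021  0.022] z@.03 0.0182
```

View pics/l1.png

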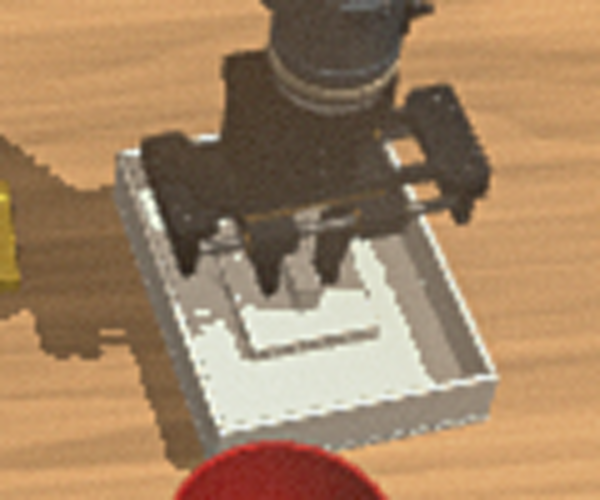

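Fingers are clear of the bar. Rising straight up and away.

```bash
python3 -m crank '[{"offset":[0,0,0],"spin":0},{"offset":[-0.005,0,0],"spin":0},{"offset":[-0.015,0,0],"spin":0},{"offset":[-0.03,0,0],"spin":0},{"offset":[-0.045,0,0],"spin":0},{"offset":[-0.045,0,0],"spin":0},{"offset":[-0.045,0,0],"spin":0},{"offset":[0,0.03,-0.03],"spin":0},{"offset":[0,0.03,-0.04],"spin":0},{"offset":[0,0,-0.04],"spin":0},{"offset":[0,0,-0.04],"spin":0},{"offset":[0,0,0],"spin":0}]' 0.04
python3 - <<'E'
from h import *
for n in("scene","top"):
    c=bot.capture(n);cv2.imwrite(f"pics/z_{n}.png",c["pixels"]);W=cloud(c);print(bot.read_state()["time_s"])
    a=np.radians(8.15);e=np.array([[np.cos(a),np.sin(a)],[-np.sin(a),np.cos(a)]]);M=(W[...,:2]-[.5163,.328])@e.T
    m=(abs(M[...,0])<.042)&(abs(M[...,1])<.034)&(abs(M[...,1])>.014)&(W[...,2]<.05)
    A=np.c_[M[m],np.ones(m.sum())];z=W[...,2][m];k,*_=np.linalg.lstsq(A,z,rcond=None);print(m.sum(),k.round(4))
    u,v=map(int,project(c,[.52,.33,.02]));cv2.imwrite(f"pics/zt_{n}.png",cv2.resize(c["pixels"][v-45:v+45,u-50:u+50],None,fx=6,fy=6,interpolation=2))
E
```

```text
time_s: 31.35
position: [0.4784, 0.1675, 0.3893]
tcp_rot: [[0.002, -0.991, -0.137], [-0.001, -0.137, 0.991], [-1.0, -0.002, -0.002]]
force: [-0.3, 0.2, 0.3]
opening: 0.458
31.4
286 [-0.0132 -0.0047  0.0186]
31.45
268 [-0.0054  0.0022  0.0186]
```

View pics/z_scene.png

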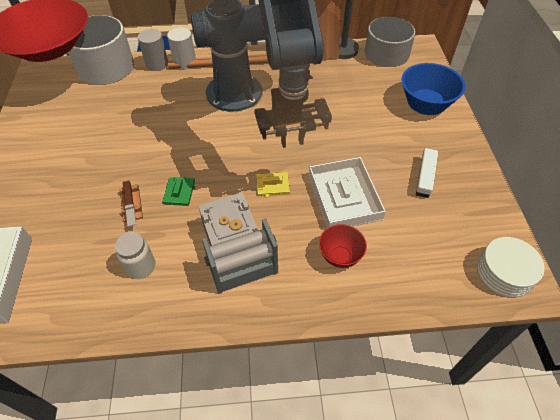

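View pics/zt_scene.png

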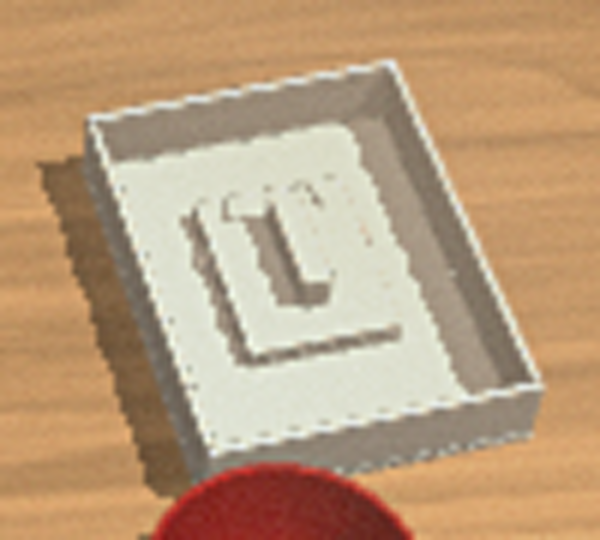

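The cover sits flat in the middle of the tray: the slopes are near zero and its top is at 18.6 mm, where 18 mm is expected. The scraper is on its rest at (130,203), the machine's gears are bare at (230,222), and the bowl, jar and brush look unmoved. Handing in.

```bash
python3 -c "
from rig import bot
print(bot.hand_in())"
```

```text
the job is handed in; nothing more can be done
None
```

The gear cover is off and lying flat, right way up, near the middle of the tray. I handed the job in at about 31.5 s; no verdict was returned.

- **Prying:** I slid the scraper blade about 18 mm into the notch and levered it on the ledge. The peak lever force was about 9 N. After it snapped, the cover stayed up by itself, with its front about 18 mm raised. The fingers touched the cover only after that.
- **Scraper:** it had turned in the grip while levering. Pressing it lightly onto the rest levelled it, and the pictures show it flat on both bars, where it lay before.
- **Cover:** I lifted it straight off by its bar. It hung tilted, so I let its rear edge touch the tray floor and pressed it level before letting go. That took about 10 N, with a brief 19 N once it lay flat. That is firmer than a free set-down, but it was never dropped.

**Last checks:**
- **Cover:** its slope read about 0.013 in one camera and 0.005 in the other, and its top was at 18.6 mm (18 mm expected for flat on the floor).
- **Gripper:** it was open and clear of everything, with no force on it.
- **Bystanders:** the bowl, jar and brush look unmoved in the pictures; I did not measure their positions again.
- **Disagreement:** while the gripper hid much of the cover, the tilt estimate still read about 0.12. The two clear views afterwards did not bear that out.

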